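# Lower the lens edger's stabiliser leg onto its bearing plate

### The arm

A 7-joint arm with a two-finger parallel gripper is mounted at the origin on the work surface. World frame = base frame: x ahead of the robot, y to its left, z up, the work surface at z = 0. Lengths are in m, angles in degrees, forces in N, time in s.
With the tool pointing down it reaches from about 0.425 to 0.875 m from the base axis. Payload 4.7 kg.
Tool frame: the origin (TCP) lies at the very end of the fingers, on their centre line; the grasp point (between the pads) lies 19 mm behind it; z points along the fingers, y is the direction in which the jaws open and shut (so a half turn about z gives the same grasp; the last joint's range is limited). The gripper opens to 87 mm and grips with 3 to 60 N. Pads are 19 mm wide; open, the fingers measure 117 mm over their backs; the gripper's body (75 mm by 190 mm) begins 51 mm behind the grasp point.
Start: joints at [-66.228, 18.392, -4.016, 83.108, 1.295, 78.541, -3.26], TCP at [0.254, 0.598, 0.223] pointing down, gripper open.
Joint ranges: [-163.93, 163.93], [-17.29, 119.83], [-79.2, 71.16], [3.27, 140.29], [-89.18, 269.18], [5.43, 117.66], [-154.24, 154.24]. Speed limits (degrees/s): [147.25, 147.25, 180, 180, 180, 180, 180].

### API

Orientations are given as [roll, pitch, yaw] about the fixed x, y, z axes, in that order (R = Rz(yaw) Ry(pitch) Rx(roll)).
In Python, from cell import * gives the robot as it stands.
- The arm moves only by the tool arm_command, never from a script. Its argument "targets" is a list that holds one entry, the list of rows, each a list of 7 numbers: the shift along the tool's x, y, z in m, then the turn, a rotation vector about the tool's x, y, z in degrees, then the gripper's target within -1 to 1 (shut at 1, half-way at 0, fully open at -1). In form: [[[tx, ty, tz, rx, ry, rz, claw], ...]]. A call has 1 to 10 rows; each row is the pose to reach, as a shift and turn from the pose commanded when the call began, along the tool's axes at that moment; what a row does not reach only later rows make up. A row lasts 1/10 s, in which the tool goes at most 50 mm and 8.59 degrees, less where a joint would pass 70% of its speed; a pose out of reach is approached as far as the arm can. A call with a gripper value outside its range is refused whole. The fingers move at their own pace and stop on an object; "newtons" is the grip in N (left out, the last holds). Time passes only in rows, so rows that repeat a pose let the fingers close. It gives the time, the measured TCP pose, the force and the opening at its end, in the units of the state.
- get_obs(): the state, without advancing time (a new reading comes with each control period).
- read_camera(name): name is "scene" or "top" or "wrist"; returns a dict with "img" (420x560x3 uint8, red, green, blue), "z_map" (420x560 float32, m along the optical axis (not along the pixel's ray), 0 where there is no reading), "K" (3x3 intrinsics, pixels), "origin" and "attitude" of the camera in the world. Camera axes: x right, y down, z forward; pixel columns grow to the right and rows downward; lengths in m; the calibration is good to about 2 mm. A picture is of the moment at which its call begins.
- sign_off(): hands the job in, once; it reports no verdict.
Trained networks look in the newest picture that a camera, given by its name, has taken for a name from the list of things; names that differ only in an ending like _2 or _b are one class to them, and where a whole thing is asked for, a point or a joint stands for the part that bears it (a point fixed in the world has none). Each returns a list of dicts, best first, with "conf" (0 to 1); they miss things now and then, are a little off and sometimes report something else, mostly with a low value. They report only what shows in the picture. A call takes as long as a camera call. They do not tell look-alikes from the thing itself.
- search_frame(thing, camera): "position" ([column, row] in pixels, amid what is visible of it).
The state is a dict: "time_s": time; "qpos": joint angles; "joint_velocities": joint speeds; "effort": joint torques, N m; "tool_pos": TCP position; "tool_rot": TCP orientation; "force": force on the tool from outside, world axes, zero at the start; "wrist_torque": the same for the moment, N m; "grip_width": finger opening in m.
Only numpy, scipy, OpenCV 4.12 (cv2) and the standard library are available. Lean on these libraries where they do the work, as an engineer would, in place of code of your own. Each camera call takes 0.05 s, during which the arm holds its last target.

### The job

Lay the blue bearing plate flat on the bench with its white ring centred under the raised stabiliser foot of the lens edger and let go of it, then crank the red-knobbed handle clockwise until the foot meets the plate and bears firmly on it: go on about a sixth of a turn past first touch, when the crank has become clearly stiffer, and do not force it further. Let go of the crank and leave the bottle, jar and lens tray where they stand.

Things in the scene. Friction and masses are not known exactly. Their poses are not given: they have to be found in the camera images.
- edger: Lens edger: cream bench machine, dark grey trim, blue-lit window on top, fixed to the bench. Origin on the bench below the jack axis (= point jack_axis), z up. +y runs along the outrigger arm to the machine, whose near side is 210 mm away (housing x = -130 to +290 mm, 190 mm tall near side, top 310 mm); -y points outwards into open space.
- jack_axis (a point): Point on the bench top (z = 0) exactly below the vertical jack axis at the end of the edger's arm. Above it: raised foot; arm 50 mm wide, from 97 to 133 mm above the bench; grey gear head 68 mm diameter, 90 to 155 mm above the bench; crank on top.
- crank (a joint): Crank angle, rad, growing clockwise seen from above. 0 = leg fully raised, end of travel 14.2. A turn (6.28) lowers the leg 30 mm. While turning free it takes about 6.5 N at the knob; once the foot presses on something that rises by some 4.5 N per sixth of a turn (50 N of foot load). Self-locking: stays where it is left, up to about 70 N of foot load.
- knob_centre (a point): Centre of the red upright crank knob: cylinder 24 mm diameter, 52 mm tall, centre 199 mm above the bench. It spins freely, so it can be held from above and carried round without turning the wrist, on a circle of 55 mm radius about the jack axis. Dark crank arm below: top 172 mm, hub 174 mm above the bench; only the knob stands above it. Axes spin with the knob: use the position only.
- foot: Round black rubber foot of the leg with an orange collar, 44 mm diameter; origin at the centre of its flat sole, on the jack axis. With the leg fully raised the sole is 70 mm above the bench; it sinks 30 mm per crank turn until it meets something. It is sprung: it then gives way upwards into the leg by up to 13 mm, pressing with 10 N per mm.
- plate: Loose blue bearing plate, 0.18 kg: a square 80 x 80 mm, 12 mm thick, with a white ring of 60 mm diameter on top, and a flat tongue 24 mm wide and 10 mm high that runs along its +x axis to 179 mm from the square's centre and carries a yellow upright handle. Origin on the underside at the square's centre; z up, x towards the handle.
- plate_ring (a point): Centre of the white ring, on top of the plate's square, 12 mm above its underside; same axes as the plate.
- plate_handle (a point): Grip point on the plate's yellow handle: a blade 50 mm long along the plate's x, 12 mm thick across (y), its top 52 mm above the plate's underside; this point is 150 mm along +x from the square's centre and 34 mm above the underside.
- bottle: Bystander: small clear-grey bottle with white cap, 58 mm diameter, 147 mm tall, origin under its centre. Leave it.
- tray: Bystander: mint-green lens tray with two lens blanks, 140 x 100 x 35 mm, origin under its centre. Leave it.
- jar: Bystander: white jar with blue lid, 60 mm diameter, 65 mm tall, origin under its centre. Leave it.
Not all that is in view belongs to the job. What is shaped like the plate but orange is not meant.

How it is judged:
By the outcome, as a careful person would: the job done as asked, in the order asked, and still so for the second after the job is handed in, with the robot touching nothing.
It also fails if it takes over 72 s, if anything falls off the work surface, if the arm or the gripper's body presses on something with over 40 N, if the wrist force passes 120 N, or if a joint passes its speed limit or range.

## Working session

There is one attempt and no reset: what is moved stays moved. The work goes in short steps, Python scripts to look and compute and a tool call to move; the robot and the scene stay as the last step left them, time stands still between calls to the robot, and variables do not carry over. Pictures are saved under pics/ and viewed, and the job is handed in when it is done.

Besides the shell and the picture viewer there is one more tool, called after ">>>" by a JSON object that holds its "name" and its "arguments", one argument or row to a line. arm_command: Moves the arm, as the interface text tells. Its arguments: {"type":"object","properties":{"targets":{"type":"array","items":{"type":"array","items":{"type":"array","items":{"type":"number"}}}},"newtons":{"type":"number"}},"required":["targets"]}

```bash
mkdir -p pics; ls
python3 - <<'E'
from cell import *
import cv2
o=get_obs(); print(o)
for n in ["scene","top","wrist"]:
    c=read_camera(n); cv2.imwrite(f"pics/{n}0.png",c["img"][:,:,::-1]); print(n,c["K"],c["origin"],c["attitude"])
    for t in ["plate","plate_ring","plate_handle","knob_centre","foot","edger","bottle","jar","tray"]:
        print(t,[(r["position"],round(r["conf"],2)) for r in search_frame(t,n)])
E
```

```text
pics
{'time_s': 0.0, 'qpos': array([-66.2280698 ,  18.43747171,  -4.01499086,  83.17477837,
         1.29470812,  78.54060129,  -3.26157425]), 'joint_velocities': array([ 0.03917389,  0.11450504,  0.0086969 , -0.05856227, -0.03268853,
        0.03099922,  0.1092093 ]), 'effort': array([ 1.29868763e-04, -4.91274691e+01, -4.03742613e-01, -3.12516475e+01,
       -6.38633547e-02,  4.40821680e-02,  1.56555138e-04]), 'tool_pos': array([0.25343543, 0.59795797, 0.22148052]), 'tool_rot': array([-1.79892373e+02,  5.65712455e-03,  1.57035676e+02]), 'force': array([0.25649245, 0.37524302, 0.72108476]), 'wrist_torque': array([ 0.05545996,  0.01967192, -0.04328807]), 'grip_width': 0.0873229333810697}
scene [[466.84484737   0.         281.65945502]
 [  0.         466.84484737 206.74684526]
 [  0.           0.           1.        ]] [ 1.15185267 -0.52135783  1.06929503] [-144.13892944    0.93510792   58.22563392]
plate [([249.1, 223.9], 0.83), ([314.3, 135.7], 0.71)]
plate_ring [([250.4, 224.7], 0.97), ([155.9, 208.9], 0.86), ([316.4, 137.1], 0.58)]
plate_handle [([155.1, 210.1], 0.96), ([248.5, 225
[... 746 characters left out ...]
1.7], 0.94), ([168.0, 298.0], 0.83), ([242.3, 134.8], 0.58), ([367.0, 304.5], 0.56)]
knob_centre [([165.3, 232.3], 0.44)]
foot []
edger [([45.7, 213.6], 0.78), ([292.3, 232.8], 0.44)]
bottle [([379.2, 190.5], 0.73), ([328.0, 145.0], 0.67), ([45.7, 214.9], 0.64)]
jar [([242.8, 135.4], 0.84), ([379.5, 192.8], 0.27)]
tray [([381.7, 187.3], 0.81)]
wrist [[315.57834797   0.         284.01384881]
 [  0.         315.57834797 210.83812124]
 [  0.           0.           1.        ]] [0.18962997 0.62634756 0.38554282] [1.65060645e+02 7.60239649e-02 6.70421065e+01]
plate []
plate_ring []
plate_handle [([336.0, 309.9], 0.46)]
knob_centre []
foot []
edger [([334.7, 308.4], 0.61)]
bottle []
jar []
tray []
```

View pics/scene0.png

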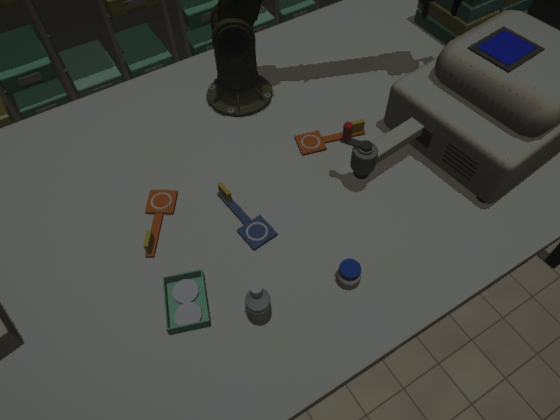

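View pics/top0.png

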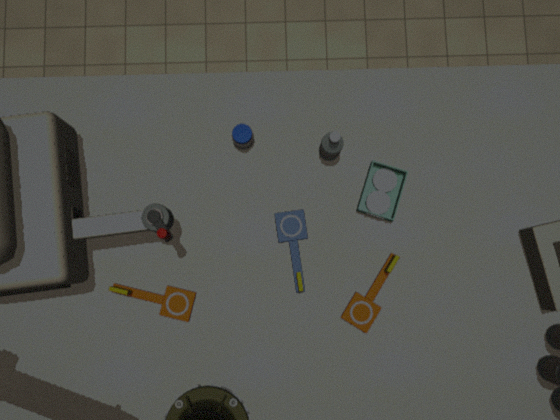

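The top view shows the blue plate's ring at (291,226) and its yellow handle at (299,285). The gear head is at (156,217) with the red knob at (162,233). There are two orange decoys, at (178,303) and (361,312). Next I measure the plate and knob.

```bash
cat > h.py <<'E'
from cell import *
import cv2, numpy as np
from scipy.spatial.transform import Rotation as R
def cloud(c):
    z=c["z_map"]; K=c["K"]; v,u=np.indices(z.shape)
    p=np.stack([(u-K[0,2])/K[0,0]*z,(v-K[1,2])/K[1,1]*z,z],-1)
    Rm=R.from_euler('xyz',c["attitude"],degrees=True).as_matrix()
    return p@Rm.T+c["origin"]
def ray(c,px,h):
    K=c["K"]; d=R.from_euler('xyz',c["attitude"],degrees=True).apply([(px[0]-K[0,2])/K[0,0],(px[1]-K[1,2])/K[1,1],1.])
    return c["origin"]+d*(h-c["origin"][2])/d[2]
def masks(c):
    hsv=cv2.cvtColor(np.ascontiguousarray(c["img"]),cv2.COLOR_RGB2HSV); H,S,V=[hsv[...,i].astype(int) for i in range(3)]
    return dict(blue=(H>100)&(H<125)&(S>70)&(V>40),red=((H<6)|(H>172))&(S>150)&(V>60),yellow=(H>22)&(H<33)&(S>140)&(V>60))
E
python3 - <<'E'
from h import *
for n in ["top","scene"]:
    c=read_camera(n); P=cloud(c); m=masks(c)
    print(n,"bench z",np.median(P[250:300,220:260,2]))
    for k,M in m.items():
        nl,l,s,ce=cv2.connectedComponentsWithStats(M.astype(np.uint8))
        for i in range(1,nl):
            if s[i,4]>15:
                q=P[(l==i)&(c["z_map"]>0)]
                print(k,s[i,4],ce[i].round(1),np.median(q,0).round(4),q.min(0).round(3),q.max(0).round(3))
    # tall stuff near jack
    q=P[(P[...,2]>.145)&(P[...,2]<.18)&(abs(P[...,1]-.15)<.12)&(abs(P[...,0]-.4)<.15)]
    print("hub",len(q),np.median(q,0),q.min(0),q.max(0))
    q=P[(P[...,2]>.12)&(P[...,2]<.14)&(abs(P[...,1]-.25)<.2)&(abs(P[...,0]-.4)<.15)]
    print("arm",len(q),np.median(q,0),q.min(0),q.max(0))
    np.save(f"{n}.npy",P)
E
```

```text
top bench z 0.0007909524724487582
blue 318 [241.6 133.3] [ 0.7657 -0.1117  0.0655] [ 0.741 -0.136  0.044] [ 0.792 -0.086  0.074]
blue 653 [292.5 239.9] [ 0.4891 -0.2429  0.0121] [ 0.348 -0.276  0.002] [ 0.565 -0.193  0.021]
blue 210 [290.6 225.5] [ 0.5242 -0.2354  0.0135] [ 0.502 -0.255  0.006] [ 0.544 -0.214  0.022]
red 76 [161.3 232.6] [0.4941 0.0665 0.2247] [0.484 0.055 0.221] [0.505 0.076 0.23 ]
yellow 77 [392.3 263.8] [ 0.4118 -0.4935  0.0528] [ 0.391 -0.511  0.046] [ 0.432 -0.479  0.06 ]
yellow 72 [299.3 281.5] [ 0.3734 -0.2512  0.0531] [ 0.352 -0.258  0.046] [ 0.398 -0.246  0.059]
yellow 88 [118.4 290.3] [0.3642 0.2152 0.0518] [0.353 0.192 0.008] [0.373 0.237 0.058]
hub 467 [0.52902263 0.08977876 0.16866937] [0.47843817 0.04996451 0.14514756] [0.54962082 0.12909952 0.17914168]
arm 1596 [0.52207153 0.23395433 0.13250206] [0.37262743 0.06336544 0.1201606 ] [0.54999486 0.44945336 0.13999735]
scene bench z 0.00023890592342223904
blue 1163 [506.3  47. ] [0.5597 0.5214 0.3161] [0.499 0.459 0.311] [0.614 0.591 0.321]
blue 592 [249.  224.2] [ 0.4973 -0.2441  0.0111] [ 0.351 -0.275  0.004] [ 0.568 -0.192  0.019]
blue 181 [256.5 230.8] [ 0.525  -0.2328  0.0128] [ 0.503 -0.255  0.008] [ 0.546 -0.211  0.018]
blue 342 [349.7 268.1] [ 0.7701 -0.1107  0.065 ] [ 0.743 -0.135  0.053] [ 0.795 -0.085  0.071]
red 36 [348.  124.9] [0.4971 0.0668 0.2245] [0.488 0.058 0.221] [0.506 0.077 0.229]
yellow 27 [358.4 121.7] [0.3701 0.2237 0.051 ] [0.361 0.203 0.046] [0.375 0.241 0.056]
yellow 44 [224.  188.8] [ 0.3801 -0.2509  0.0518] [ 0.356 -0.256  0.046] [ 0.4   -0.245  0.056]
yellow 51 [147.  238.5] [ 0.418  -0.4948  0.0524] [ 0.398 -0.508  0.049] [ 0.438 -0.479  0.057]
hub 325 [0.53133491 0.08126037 0.17012932] [0.48566231 0.05130441 0.14501578] [0.54998897 0.13406747 0.17978115]
arm 930 [0.52441878 0.25107219 0.13234443] [0.39551983 0.06353831 0.12000859] [0.54995708 0.31463429 0.13987751]
```

```bash
python3 - <<'E'
from h import *
from scipy.optimize import least_squares
def circ(q,r=None):
    f=lambda p:np.hypot(q[:,0]-p[0],q[:,1]-p[1])-(r or p[2])
    s=least_squares(f,[.53,.09,.034],loss='soft_l1',f_scale=.002); return s.x
for n in ["top","scene"]:
    P=np.load(n+".npy"); c=read_camera(n)
    g=(P[...,2]>.150)&(P[...,2]<.160)&(abs(P[...,1]-.09)<.06)&(abs(P[...,0]-.53)<.07)
    q=P[g]; print(n,"gear top",len(q),q.min(0),q.max(0),cv2.minEnclosingCircle(q[:,:2].astype(np.float32)))
    hull=cv2.convexHull(q[:,:2].astype(np.float32))[:,0]; print("hullfit",circ(hull),circ(hull,.034))
    g=(P[...,2]>.128)&(P[...,2]<.137)&(P[...,1]>.14)&(P[...,1]<.26)&(abs(P[...,0]-.53)<.08)
    q=P[g]
    ys=np.arange(.14,.26,.01); mid=[]
    for y in ys:
        s=q[abs(q[:,1]-y)<.006,0]
        if len(s)>5: mid.append((y,(s.min()+s.max())/2,np.ptp(s)))
    mid=np.array(mid); print("arm",np.polyfit(mid[:,0],mid[:,1],1),mid[:,2].mean())
    # plate ring: whitish within square; use square minAreaRect
    m=masks(c)["blue"]; g=(P[...,2]<.03)&(P[...,2]>.005)&(abs(P[...,0]-.525)<.06)&(abs(P[...,1]+.234)<.06)
    q=P[m&g&(P[...,0]>.482)]
    print("square",cv2.minAreaRect(q[:,:2].astype(np.float32)))
    m=masks(c)["yellow"]; q=P[m&(abs(P[...,1]+.25)<.03)&(P[...,2]>.04)]
    print("handle",cv2.minAreaRect(q[:,:2].astype(np.float32)),q.mean(0))
E
python3 - <<'E'
import sys; sys.path.insert(0,'.')
from h import *
for n,b in [("top",(100,170,330,330)),("scene",(290,90,450,210))]:
    c=read_camera(n); i=c["img"][b[1]:b[3],b[0]:b[2],::-1]
    i=cv2.resize(i,None,fx=3,fy=3,interpolation=cv2.INTER_CUBIC); cv2.imwrite(f"pics/{n}_z.png",np.clip(i*1.6,0,255))
E
```

```text
top gear top 306 [0.50681654 0.06311476 0.15000652] [0.5731138  0.12909952 0.15997751] ((0.5397651195526123, 0.09686560928821564), 0.03390783071517944)
hullfit [0.53966308 0.09675237 0.03321271] [0.53946511 0.09710305 0.034     ]
arm [-0.10416639  0.54973288] 0.04902968420533966
square ((0.5218198299407959, -0.23532941937446594), (0.07904285192489624, 0.07775996625423431), 6.239899158477783)
handle ((0.37419959902763367, -0.2514358460903168), (0.04664118215441704, 0.010245074518024921), 8.092392921447754) [ 0.3735255  -0.25170088  0.05290211]
scene gear top 211 [0.51291869 0.06405026 0.15003387] [0.57434914 0.133098   0.15999651] ((0.5414981842041016, 0.0987437516450882), 0.034862957894802094)
hullfit [0.54072854 0.09806168 0.03331472] [0.54015951 0.09833466 0.034     ]
arm [-0.15256737  0.56292282] 0.046985127187921
square ((0.5238361358642578, -0.23398993909358978), (0.08443959057331085, 0.07921820878982544), 5.244941711425781)
handle ((0.37800541520118713, -0.25017648935317993), (0.044399626553058624, 0.008706617169082165), 5.16587495803833) [ 0.37851906 -0.25063537  0.05193864][ WARN:0@0.686] global loadsave.cpp:1063 imwrite_ Unsupported depth image for selected encoder is fallbacked to CV_8U.
```

View pics/scene_z.png

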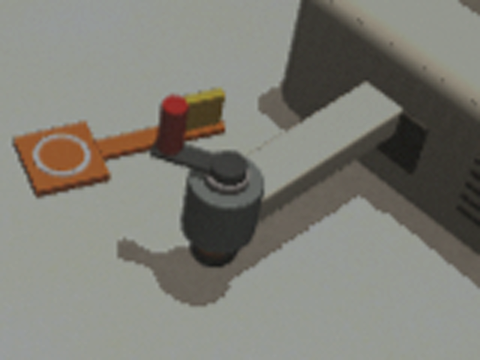

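View pics/top_z.png

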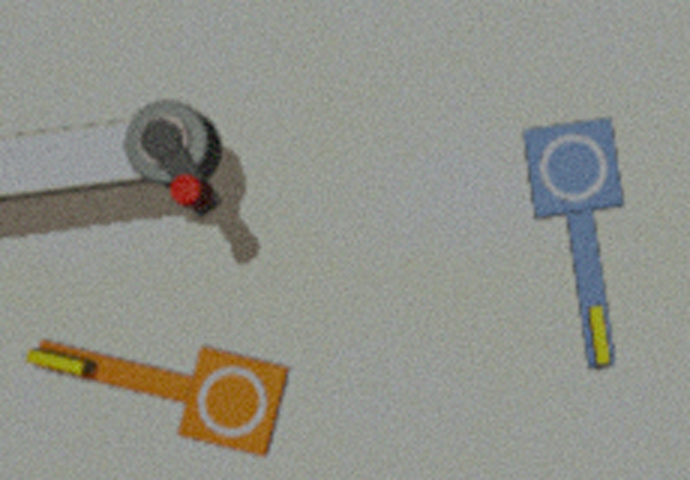

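```bash
cat > plan.py <<'E'
# plan(cmd, [(x,y,z,yaw,nrows,claw)...]) -> tool rows relative to cmd
import numpy as np
def plan(cmd,wps):
    x0,y0,z0,w0=cmd; c,s=np.cos(np.radians(w0)),np.sin(np.radians(w0)); rows=[]; p=np.array(cmd,float)
    for *q,n,claw in wps:
        q=np.array(q,float)
        for k in range(1,n+1):
            r=p+(q-p)*k/n; d=r-np.array(cmd)
            rows.append([round(d[0]*c+d[1]*s,3),round(d[0]*s-d[1]*c,3),round(-d[2],3),0,0,round(-d[3],1),claw])
        p=q
    for i in range(0,len(rows)): pass
    return rows
def calls(cmd,wps):
    # split into calls of 10 rows, each re-referenced
    allw=[]; p=np.array(cmd,float)
    for *q,n,claw in wps:
        q=np.array(q,float)
        for k in range(1,n+1): allw.append((*(p+(q-p)*k/n),1,claw))
        p=q
    cur=list(cmd)
    for i in range(0,len(allw),10):
        rows=plan(cur,allw[i:i+10]); print(str([rows]).replace(' ','').replace('.0,',',')) 
        # commanded end with rounding
        r=rows[-1]; c,s=np.cos(np.radians(cur[3])),np.sin(np.radians(cur[3]))
        cur=[cur[0]+r[0]*c+r[1]*s,cur[1]+r[0]*s-r[1]*c,cur[2]-r[2],cur[3]-r[5]]
        print('end',np.round(cur,4).tolist())
E
python3 - <<'E'
from plan import *
calls([.254,.598,.223,157.04],[(.254,.598,.36,157,4,-1),(.36,.4,.36,118,6,-1),(.47,.17,.36,75,6,-1),(.48,-.05,.36,38,6,-1),(.376,-.251,.15,6.3,8,-1)])
E
```

```text
[[[np.float64(0.0),np.float64(0.0),np.float64(-0.034),0,0,np.float64(0.0),-1],[np.float64(0.0),np.float64(0.0),np.float64(-0.068),0,0,np.float64(0.0),-1],[np.float64(0.0),np.float64(0.0),np.float64(-0.103),0,0,np.float64(0.0),-1],[np.float64(0.0),np.float64(0.0),np.float64(-0.137),0,0,np.float64(0.0),-1],[np.float64(-0.029),np.float64(-0.023),np.float64(-0.137),0,0,np.float64(6.5),-1],[np.float64(-0.058),np.float64(-0.047),np.float64(-0.137),0,0,np.float64(13.0),-1],[np.float64(-0.087),np.float64(-0.07),np.float64(-0.137),0,0,np.float64(19.5),-1],[np.float64(-0.117),np.float64(-0.094),np.float64(-0.137),0,0,np.float64(26.0),-1],[np.float64(-0.146),np.float64(-0.117),np.float64(-0.137),0,0,np.float64(32.5),-1],[np.float64(-0.175),np.float64(-0.141),np.float64(-0.137),0,0,np.float64(39.0),-1]]]
end [0.3601, 0.3999, 0.36, 118.04]
[[[np.float64(-0.042),np.float64(-0.002),np.float64(-0.0),0,0,np.float64(7.2),-1],[np.float64(-0.085),np.float64(-0.004),np.float64(-0.0),0,0,np.float64(14.4),-1],[np.float64(-0.127),np.float64(-0.006),np.float64(-0.0),0,0,np.float64(21.5),-1],[np.float64(-0.17
[... 724 characters left out ...]
,np.float64(12.3),-1],[np.float64(-0.082),np.float64(0.055),np.float64(0.026),0,0,np.float64(16.3),-1],[np.float64(-0.11),np.float64(0.062),np.float64(0.052),0,0,np.float64(20.3),-1],[np.float64(-0.137),np.float64(0.068),np.float64(0.079),0,0,np.float64(24.2),-1],[np.float64(-0.165),np.float64(0.074),np.float64(0.105),0,0,np.float64(28.2),-1],[np.float64(-0.193),np.float64(0.08),np.float64(0.131),0,0,np.float64(32.2),-1],[np.float64(-0.22),np.float64(0.086),np.float64(0.158),0,0,np.float64(36.1),-1],[np.float64(-0.248),np.float64(0.092),np.float64(0.184),0,0,np.float64(40.1),-1],[np.float64(-0.276),np.float64(0.098),np.float64(0.21),0,0,np.float64(44.0),-1]]]
end [0.376, -0.2515, 0.15, 6.34]
```

>>> {"name": "arm_command", "arguments": {
  "targets": [
    [[0,0,-0.034,0,0,0,-1],[0,0,-0.068,0,0,0,-1],[0,0,-0.103,0,0,0,-1],[0,0,-0.137,0,0,0,-1],[-0.029,-0.023,-0.137,0,0,6.5,-1],[-0.058,-0.047,-0.137,0,0,13,-1],[-0.087,-0.07,-0.137,0,0,19.5,-1],[-0.117,-0.094,-0.137,0,0,26,-1],[-0.146,-0.117,-0.137,0,0,32.5,-1],[-0.175,-0.141,-0.137,0,0,39,-1]]
  ]
}}

```text
time_s: 2.8
tool_pos: [0.3603, 0.3989, 0.3597]
tool_rot: [180.0, -0.0, 117.8]
force: [0.4, 0.7, -0.4]
grip_width: 0.087
```

>>> {"name": "arm_command", "arguments": {
  "targets": [
    [[-0.042,-0.002,0,0,0,7.2,-1],[-0.085,-0.004,0,0,0,14.4,-1],[-0.127,-0.006,0,0,0,21.5,-1],[-0.17,-0.007,0,0,0,28.7,-1],[-0.212,-0.009,0,0,0,35.9,-1],[-0.255,-0.011,0,0,0,43,-1],[-0.288,-0.027,0,0,0,49.2,-1],[-0.321,-0.043,0,0,0,55.4,-1],[-0.354,-0.058,0,0,0,61.5,-1],[-0.387,-0.074,0,0,0,67.7,-1]]
  ]
}}

```text
time_s: 3.8
tool_pos: [0.4762, 0.0225, 0.3598]
tool_rot: [180.0, -0.0, 50.1]
force: [0.4, 0.0, 0.5]
grip_width: 0.0868
```

>>> {"name": "arm_command", "arguments": {
  "targets": [
    [[-0.027,0.025,0,0,0,6.2,-1],[-0.055,0.049,0,0,0,12.3,-1],[-0.082,0.055,0.026,0,0,16.3,-1],[-0.11,0.062,0.052,0,0,20.3,-1],[-0.137,0.068,0.079,0,0,24.2,-1],[-0.165,0.074,0.105,0,0,28.2,-1],[-0.193,0.08,0.131,0,0,32.2,-1],[-0.22,0.086,0.158,0,0,36.1,-1],[-0.248,0.092,0.184,0,0,40.1,-1],[-0.276,0.098,0.21,0,0,44,-1]]
  ]
}}

```text
time_s: 4.8
tool_pos: [0.3751, -0.2519, 0.1489]
tool_rot: [-180.0, -0.1, 6.2]
force: [0.8, 0.2, -1.3]
grip_width: 0.0868
```

Run:
```python
from h import *
o=get_obs(); print(o["time_s"],o["tool_pos"],o["tool_rot"],o["qpos"],o["force"])
c=read_camera("wrist"); P=cloud(c); m=masks(c)["yellow"]
cv2.imwrite("pics/w1.png",c["img"][:,:,::-1])
q=P[m&(P[...,2]>.04)&(P[...,2]<.07)]
print(len(q),cv2.minAreaRect(q[:,:2].astype(np.float32)),q.mean(0))
m=masks(c)["blue"];q=P[m&(P[...,0]>.485)&(P[...,2]<.03)&(P[...,2]>.005)]
print(len(q),cv2.minAreaRect(q[:,:2].astype(np.float32)),q.mean(0))
```

```text
4.8 [ 0.37508527 -0.2518604   0.14888332] [-1.79986161e+02 -9.44313338e-02  6.18415797e+00] [-17.18121589  -6.2727521   45.83097486 116.92159638   4.79712528
  67.45937434 -57.17519153] [ 0.79380004  0.1893759  -1.33992425]
963 ((0.3876994848251343, -0.36797860264778137), (0.04945993423461914, 0.24748007953166962), 5.789417743682861) [ 0.38436639 -0.31867716  0.05144774]
5796 ((0.5158358216285706, -0.23401886224746704), (0.06393241137266159, 0.07991227507591248), 5.583597660064697) [ 0.51665276 -0.23496004  0.01302682]
```

View pics/w1.png

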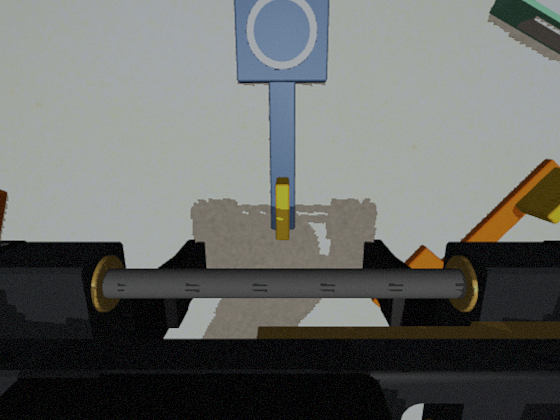

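Run:
```python
from h import *
c=read_camera("wrist"); P=cloud(c); m=masks(c)["yellow"]
q=P[m&(P[...,2]>.048)&(P[...,2]<.07)&(abs(P[...,1]+.251)<.03)]
print(len(q),cv2.minAreaRect(q[:,:2].astype(np.float32)),q.mean(0))
m=masks(c)["blue"];q=P[m&(P[...,0]<.475)&(P[...,0]>.4)&(P[...,2]<.03)&(P[...,2]>.005)]
print(cv2.minAreaRect(q[:,:2].astype(np.float32)),q.mean(0))
img=c["img"].astype(int); u,v=282,32
w=(img.min(2)>150)&(img.max(2)-img.min(2)<40); w[:, :246]=0; w[:,320:]=0; w[72:]=0
q=P[w]; print("ring",len(q),(q.min(0)+q.max(0))/2, q.max(0)-q.min(0))
```

```text
697 ((0.37543609738349915, -0.25003162026405334), (0.04983426257967949, 0.010942403227090836), 5.758614540100098) [ 0.3770835  -0.24990595  0.05258979]
((0.4373779594898224, -0.2431698590517044), (0.07782626152038574, 0.02295040152966976), 6.881141662597656) [ 0.43882927 -0.24299538  0.01067861]
ring 843 [ 0.51803314 -0.23508263  0.01323769] [0.04682156 0.05538634 0.00542802]
```

>>> {"name": "arm_command", "arguments": {
  "targets": [
    [[0,-0.0015,0.04,0,0,0,-1],[0,-0.0015,0.08,0,0,0,-1],[0,-0.0015,0.11,0,0,0,-1],[0,-0.0015,0.127,0,0,0,-1],[0,-0.0015,0.132,0,0,0,-1],[0,-0.0015,0.132,0,0,0,-1],[0,-0.0015,0.132,0,0,0,1],[0,-0.0015,0.132,0,0,0,1],[0,-0.0015,0.132,0,0,0,1],[0,-0.0015,0.132,0,0,0,1]]
  ],
  "newtons": 45
}}

```text
time_s: 5.9
tool_pos: [0.376, -0.2496, 0.0181]
tool_rot: [180.0, -0.1, 6.3]
force: [-0.4, -0.0, 0.0]
grip_width: 0.0627
```

>>> {"name": "arm_command", "arguments": {
  "targets": [
    [[0,0,0,0,0,0,1],[0,0,0,0,0,0,1],[0,0,0,0,0,0,1],[0,0,0,0,0,0,1],[0,0,0,0,0,0,1],[0,0,0,0,0,0,1]]
  ]
}}

```text
time_s: 6.5
tool_pos: [0.3754, -0.2495, 0.0175]
tool_rot: [-180.0, 0.0, 6.3]
force: [0.0, -0.9, 0.7]
grip_width: 0.0151
```

Run:
```python
from h import *
o=get_obs(); print(o["time_s"],o["tool_pos"],o["tool_rot"],o["grip_width"],o["force"])
c=read_camera("wrist"); cv2.imwrite("pics/w2.png",c["img"][:,:,::-1])
```

```text
6.5 [ 0.37541529 -0.24949211  0.01749297] [-1.79997323e+02  4.96468670e-03  6.33374210e+00] 0.01507275539304202 [ 0.00962679 -0.86307088  0.7207974 ]
```

View pics/w2.png

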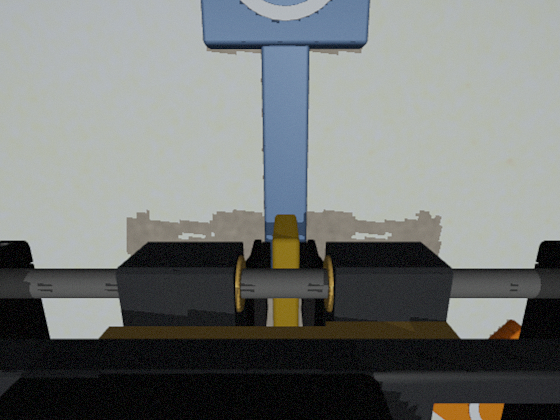

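```bash
sed -i 's/round(\([^)]*\),3)/float(round(\1,3))/g; s/round(-d\[3\],1)/float(round(-d[3],1))/' plan.py
python3 - <<'E'
from plan import *
calls([.376,-.25,.018,6.34],[(.376,-.25,.018,6.34,3,1),(.579,-.0475,.018,105.3,26,1),(.579,-.0475,.018,105.3,1,1)])
E
```

```text
[[[0,0,-0,0,0,-0,1],[0,0,-0,0,0,-0,1],[0,0,-0,0,0,-0,1],[0.009,-0.007,-0,0,0,-3.8,1],[0.017,-0.014,-0,0,0,-7.6,1],[0.026,-0.021,-0,0,0,-11.4,1],[0.034,-0.028,-0,0,0,-15.2,1],[0.043,-0.034,-0,0,0,-19,1],[0.052,-0.041,-0,0,0,-22.8,1],[0.06,-0.048,-0,0,0,-26.6,1]]]
end [0.4303, -0.1957, 0.018, 32.94]
[[[0.011,-0.002,-0,0,0,-3.8,1],[0.022,-0.005,-0,0,0,-7.7,1],[0.033,-0.007,-0,0,0,-11.5,1],[0.044,-0.009,-0,0,0,-15.3,1],[0.054,-0.011,-0,0,0,-19.1,1],[0.065,-0.014,-0,0,0,-22.9,1],[0.076,-0.016,-0,0,0,-26.7,1],[0.087,-0.018,-0,0,0,-30.5,1],[0.097,-0.021,-0,0,0,-34.3,1],[0.108,-0.023,-0,0,0,-38.1,1]]]
end [0.5085, -0.1176, 0.018, 71.04]
[[[0.01,0.005,-0,0,0,-3.8,1],[0.02,0.01,-0,0,0,-7.6,1],[0.03,0.015,-0,0,0,-11.4,1],[0.04,0.02,-0,0,0,-15.2,1],[0.05,0.025,-0,0,0,-19,1],[0.06,0.029,-0,0,0,-22.8,1],[0.069,0.034,-0,0,0,-26.6,1],[0.079,0.039,-0,0,0,-30.5,1],[0.089,0.044,-0,0,0,-34.3,1],[0.089,0.044,-0,0,0,-34.3,1]]]
end [0.579, -0.0478, 0.018, 105.34]
```

>>> {"name": "arm_command", "arguments": {
  "targets": [
    [[0,0,0,0,0,0,1],[0,0,0,0,0,0,1],[0,0,0,0,0,0,1],[0.009,-0.007,0,0,0,-3.8,1],[0.017,-0.014,0,0,0,-7.6,1],[0.026,-0.021,0,0,0,-11.4,1],[0.034,-0.028,0,0,0,-15.2,1],[0.043,-0.034,0,0,0,-19,1],[0.052,-0.041,0,0,0,-22.8,1],[0.06,-0.048,0,0,0,-26.6,1]]
  ],
  "newtons": 55
}}

```text
time_s: 7.55
tool_pos: [0.4301, -0.195, 0.0175]
tool_rot: [180.0, 0.0, 33.1]
force: [-0.4, -0.8, -0.3]
grip_width: 0.0117
```

Run:
```python
from h import *
o=get_obs(); print(o["time_s"],o["tool_pos"],o["tool_rot"],o["grip_width"],o["force"],o["wrist_torque"])
c=read_camera("wrist"); cv2.imwrite("pics/w3.png",c["img"][:,:,::-1])
```

```text
7.55 [ 0.4301109  -0.19498268  0.01752312] [1.79991318e+02 6.16278992e-03 3.30868933e+01] 0.01174315330841885 [-0.36744712 -0.84043847 -0.29233163] [-0.26456057  0.17227042 -0.07704266]
```

View pics/w3.png

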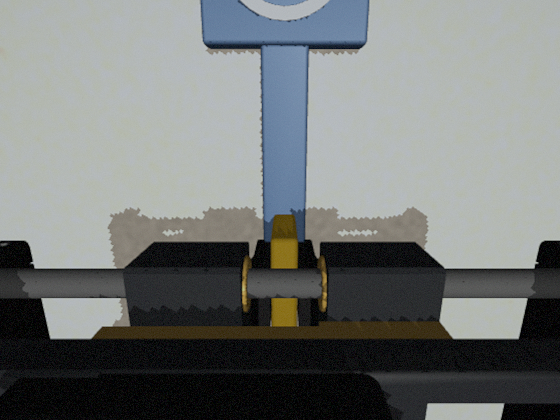

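The plate turns with the gripper: the tongue is still straight at column 284 and the blade sits between the pads. I carry on.

>>> {"name": "arm_command", "arguments": {
  "targets": [
    [[0.011,-0.002,0,0,0,-3.8,1],[0.022,-0.005,0,0,0,-7.7,1],[0.033,-0.007,0,0,0,-11.5,1],[0.044,-0.009,0,0,0,-15.3,1],[0.054,-0.011,0,0,0,-19.1,1],[0.065,-0.014,0,0,0,-22.9,1],[0.076,-0.016,0,0,0,-26.7,1],[0.087,-0.018,0,0,0,-30.5,1],[0.097,-0.021,0,0,0,-34.3,1],[0.108,-0.023,0,0,0,-38.1,1]]
  ]
}}

```text
time_s: 8.6
tool_pos: [0.5079, -0.1174, 0.0175]
tool_rot: [-180.0, 0.0, 71.1]
force: [0.1, -1.1, 0.8]
grip_width: 0.0118
```

>>> {"name": "arm_command", "arguments": {
  "targets": [
    [[0.01,0.005,0,0,0,-3.8,1],[0.02,0.01,0,0,0,-7.6,1],[0.03,0.015,0,0,0,-11.4,1],[0.04,0.02,0,0,0,-15.2,1],[0.05,0.025,0,0,0,-19,1],[0.06,0.029,0,0,0,-22.8,1],[0.069,0.034,0,0,0,-26.6,1],[0.079,0.039,0,0,0,-30.5,1],[0.089,0.044,0,0,0,-34.3,1],[0.089,0.044,0,0,0,-34.3,1]]
  ]
}}

```text
time_s: 9.6
tool_pos: [0.5793, -0.0461, 0.0176]
tool_rot: [179.9, -0.0, 105.4]
force: [0.1, 0.8, 2.1]
grip_width: 0.0115
```

Run:
```python
from h import *
o=get_obs(); print(o["time_s"],o["tool_pos"],o["tool_rot"],o["qpos"],o["force"],o["wrist_torque"])
for n in ["wrist","scene","top"]:
    c=read_camera(n); cv2.imwrite(f"pics/{n}4.png",c["img"][:,:,::-1])
```

```text
9.6 [ 0.57932965 -0.04606075  0.0175616 ] [ 1.79948992e+02 -2.16488421e-02  1.05400335e+02] [-17.33039326  21.66700343  22.78483865 106.02591233 -10.19385257
  54.24932229  25.38576062] [0.14975022 0.81131557 2.05943167] [ 0.17204194 -0.24308592 -0.03377136]
```

View pics/wrist4.png

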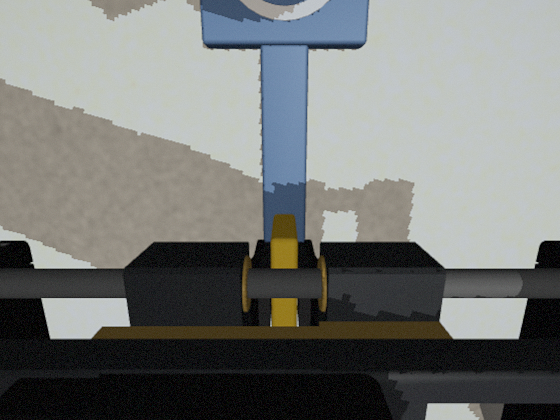

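View pics/scene4.png

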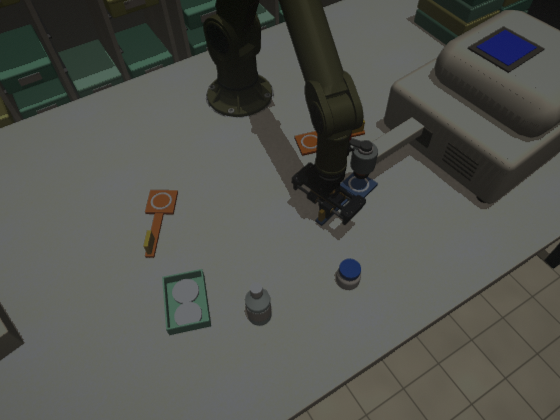

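View pics/top4.png

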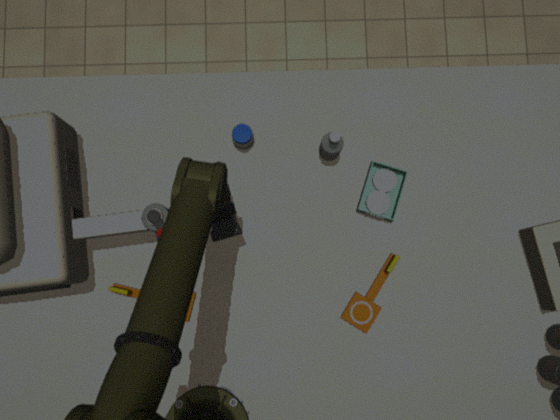

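Run:
```python
from h import *
c=read_camera("scene"); P=cloud(c)
i=cv2.resize(c["img"][130:230,280:420,::-1],None,fx=5,fy=5,interpolation=cv2.INTER_CUBIC); cv2.imwrite("pics/s5.png",cv2.convertScaleAbs(i,alpha=1.6))
m=masks(c)["blue"]&(P[...,2]<.03)&(abs(P[...,0]-.54)<.08)&(abs(P[...,1]-.1)<.08)
q=P[m]; print(len(q)); h=cv2.convexHull(q[:,:2].astype(np.float32))[:,0]; print(h.round(3).tolist())
K=c["K"]; Rm=R.from_euler('xyz',c["attitude"],degrees=True)
for p in [(.54,.0975,.012)]:
    a=Rm.inv().apply(np.array(p)-c["origin"]); print(K[0,0]*a[0]/a[2]+K[0,2],K[1,1]*a[1]/a[2]+K[1,2])
```

```text
300
[[0.5879999995231628, 0.07800000160932541], [0.5720000267028809, 0.13699999451637268], [0.5680000185966492, 0.14100000262260437], [0.5609999895095825, 0.14300000667572021], [0.5400000214576721, 0.1340000033378601], [0.5049999952316284, 0.10100000351667404], [0.5019999742507935, 0.09700000286102295], [0.5090000033378601, 0.06300000101327896], [0.5170000195503235, 0.04899999871850014], [0.5680000185966492, 0.019999999552965164], [0.5720000267028809, 0.020999999716877937]]
358.1533644776023 183.1221084163868
```

View pics/s5.png

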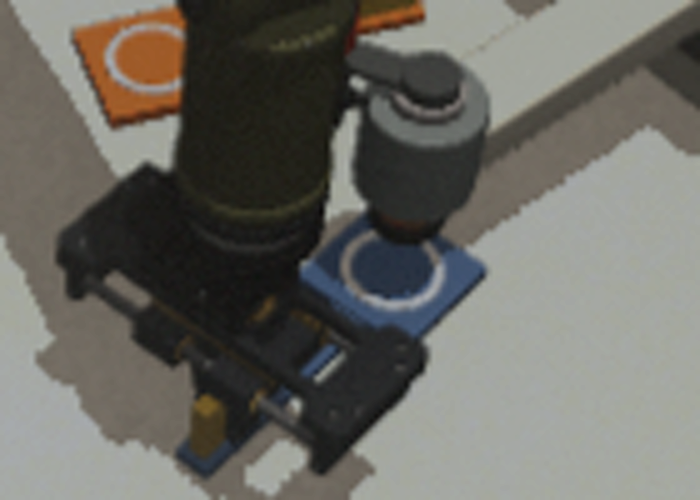

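>>> {"name": "arm_command", "arguments": {
  "targets": [
    [[0,0,0,0,0,0,-1],[0,0,0,0,0,0,-1],[0,0,0,0,0,0,-1],[0,0,0,0,0,0,-1],[0,0,0,0,0,0,-1],[0,0,-0.02,0,0,0,-1],[0,0,-0.05,0,0,0,-1],[-0.01,0,-0.09,0,0,0,-1],[-0.04,0,-0.13,0,0,0,-1],[-0.07,0,-0.17,0,0,0,-1]]
  ]
}}

```text
time_s: 10.8
tool_pos: [0.597, -0.1147, 0.1893]
tool_rot: [180.0, -0.0, 105.5]
force: [1.2, -0.8, -0.0]
grip_width: 0.0823
```

Run:
```python
from h import *
o=get_obs(); print(o["time_s"],o["tool_pos"],o["tool_rot"],o["qpos"],o["force"],o["grip_width"])
for n in ["wrist","scene"]:
    c=read_camera(n); cv2.imwrite(f"pics/{n}6.png",c["img"][:,:,::-1]); P=cloud(c)
    np.save(f"{n}6.npy",P)
    m=masks(c)["blue"]&(P[...,2]<.03)&(abs(P[...,0]-.54)<.08)&(P[...,1]>.045)&(P[...,1]<.16)
    q=P[m]; print(n,len(q),cv2.minAreaRect(q[:,:2].astype(np.float32)))
    m=masks(c)["yellow"]&(P[...,2]>.045)&(P[...,2]<.06)&(abs(P[...,0]-.58)<.05); q=P[m]; print(cv2.minAreaRect(q[:,:2].astype(np.float32)) if len(q) else 0)
    m=masks(c)["red"]; q=P[m&(P[...,2]>.21)]; print("knob",q.mean(0) if len(q) else 0)
i=cv2.resize(c["img"][130:230,280:420,::-1],None,fx=5,fy=5,interpolation=cv2.INTER_CUBIC); cv2.imwrite("pics/s6.png",cv2.convertScaleAbs(i,alpha=1.6))
```

```text
10.8 [ 0.5969927  -0.11468723  0.18928022] [ 1.79975554e+02 -2.25077020e-02  1.05452670e+02] [-14.02170174  15.00889168  26.75834063  93.02182146  -7.01284792
  73.62009188  29.38356284] [ 1.17571169 -0.80822221 -0.0478895 ] 0.08225962884974804
wrist 1243 ((0.5511125922203064, 0.05366470664739609), (0.07818789035081863, 0.023782990872859955), 15.76363468170166)
((0.5789033770561218, -0.04860667139291763), (0.01035796944051981, 0.04821983724832535), 15.354899406433105)
knob 0
scene 354 ((0.5517855882644653, 0.09193574637174606), (0.06170295551419258, 0.09302891790866852), 13.377206802368164)
((0.5812678337097168, -0.04895711690187454), (0.010798806324601173, 0.04774448275566101), 16.48592185974121)
knob [0.49752296 0.06650232 0.22476514]
```

View pics/s6.png

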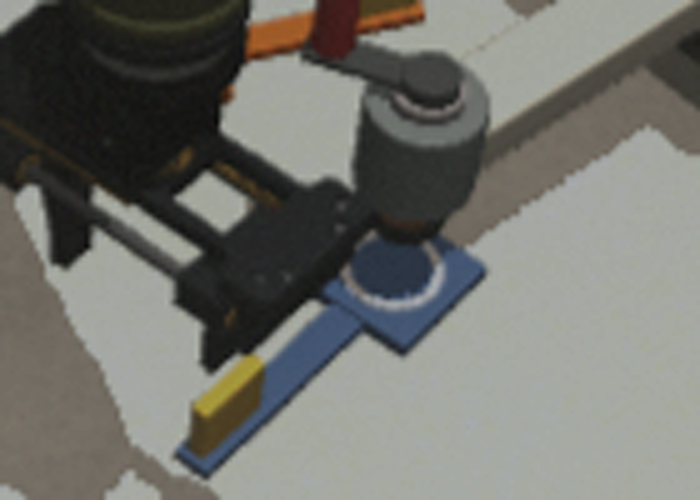

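View pics/wrist6.png

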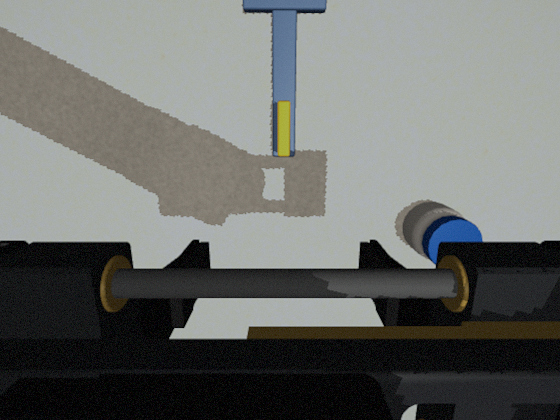

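Run:
```python
from h import *
c=read_camera("scene"); K=c["K"]; Rm=R.from_euler('xyz',c["attitude"],degrees=True)
x0,y0,s=300,140,8
i=cv2.convertScaleAbs(cv2.resize(np.ascontiguousarray(c["img"][y0:y0+75,x0:x0+100,::-1]),None,fx=s,fy=s,interpolation=cv2.INTER_NEAREST),alpha=1.6)
def pr(p):
    a=Rm.inv().apply(np.atleast_2d(p)-c["origin"]); return np.stack([K[0,0]*a[:,0]/a[:,2]+K[0,2],K[1,1]*a[:,1]/a[:,2]+K[1,2]],-1)
def draw(X,Y,w,col):
    u=np.array([np.cos(np.radians(w)),np.sin(np.radians(w))]); v=np.array([-u[1],u[0]])
    f=lambda a,b,z:np.c_[np.outer(a,u)+np.outer(b,v)+[X,Y],np.full(len(a),z)]
    L=.04; sq=f(np.array([-L,-L,L,L]),np.array([-L,L,L,-L]),.012)
    t=np.linspace(0,2*np.pi,60); rg=f(.03*np.cos(t),.03*np.sin(t),.012)
    tg=f(np.array([.04,.179,.179,.04]),np.array([-.012,-.012,.012,.012]),.010)
    for q in (sq,rg,tg): cv2.polylines(i,[np.round((pr(q)-[x0,y0]+.5)*s).astype(np.int32)],True,col,1)
draw(.540,.0975,285.5,(0,0,255))
t=np.linspace(0,2*np.pi,60)
for z,r in ((.155,.034),(.090,.034),(.070,.022)):
    cv2.polylines(i,[np.round((pr(np.c_[.540+r*np.cos(t),.0975+r*np.sin(t),0*t+z])-[x0,y0]+.5)*s).astype(np.int32)],True,(0,255,0),1)
cv2.imwrite("pics/ov.png",i)
```

```text
(no output)
```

View pics/ov.png

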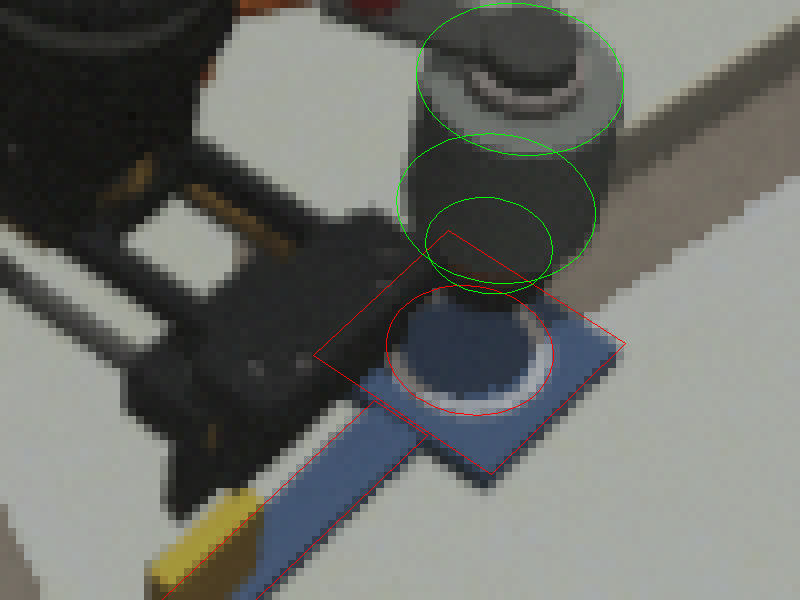

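Run:
```python
from plan import *
calls([.5975,-.1153,.188,105.34],[(.58,-.1,.28,105.34,3,-1),(.4955,.0666,.28,97.34,6,-1),(.4955,.0666,.28,97.34,1,-1)])
```

```text
[[[0.006,-0.004,-0.031,0,0,-0,-1],[0.013,-0.009,-0.061,0,0,-0,-1],[0.019,-0.013,-0.092,0,0,-0,-1],[0.05,-0.019,-0.092,0,0,1.3,-1],[0.08,-0.025,-0.092,0,0,2.7,-1],[0.111,-0.032,-0.092,0,0,4,-1],[0.141,-0.038,-0.092,0,0,5.3,-1],[0.172,-0.044,-0.092,0,0,6.7,-1],[0.202,-0.05,-0.092,0,0,8,-1],[0.202,-0.05,-0.092,0,0,8,-1]]]
end [0.4958, 0.0663, 0.28, 97.34]
```

>>> {"name": "arm_command", "arguments": {
  "targets": [
    [[0.006,-0.004,-0.031,0,0,0,-1],[0.013,-0.009,-0.061,0,0,0,-1],[0.019,-0.013,-0.092,0,0,0,-1],[0.05,-0.019,-0.092,0,0,1.3,-1],[0.08,-0.025,-0.092,0,0,2.7,-1],[0.111,-0.032,-0.092,0,0,4,-1],[0.141,-0.038,-0.092,0,0,5.3,-1],[0.172,-0.044,-0.092,0,0,6.7,-1],[0.202,-0.05,-0.092,0,0,8,-1],[0.202,-0.05,-0.092,0,0,8,-1]]
  ]
}}

```text
time_s: 11.95
tool_pos: [0.4925, 0.0728, 0.278]
tool_rot: [-179.8, -0.1, 97.9]
force: [-0.5, 0.5, 0.6]
grip_width: 0.0873
```

Run:
```python
from h import *
o=get_obs(); print(o["time_s"],o["tool_pos"],o["tool_rot"],o["qpos"],o["force"],o["grip_width"])
for n in ["wrist","scene"]:
    c=read_camera(n); cv2.imwrite(f"pics/{n}7.png",c["img"][:,:,::-1]); P=cloud(c)
    m=masks(c)["red"]; q=P[m&(P[...,2]>.215)&(P[...,2]<.235)]; print(n,"knob",len(q),(q.min(0)+q.max(0))/2 if len(q) else 0)
```

```text
11.95 [0.49248996 0.07279414 0.27796578] [-1.79816395e+02 -1.31285190e-01  9.78553574e+01] [-28.79771955  -1.88527756  17.0845588   99.67633056   0.41413544
  82.30034706  -3.92325653] [-0.4888304   0.51066879  0.63008047] 0.08727718326042787
wrist knob 809 [0.49485096 0.06897355 0.22157241]
scene knob 25 [0.49990258 0.06691011 0.22501545]
```

View pics/wrist7.png

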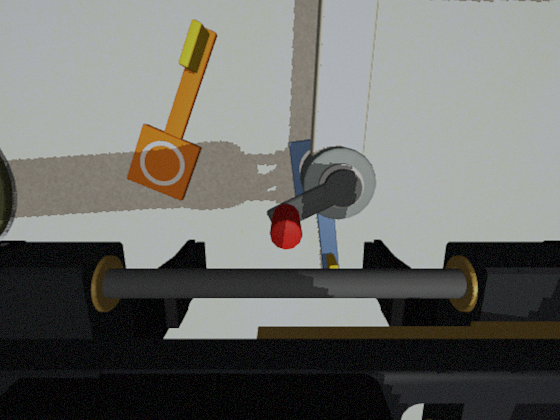

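View pics/scene7.png

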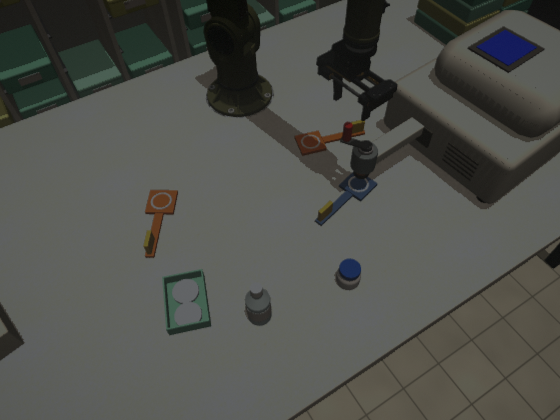

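Run:
```python
from h import *
from scipy.optimize import least_squares
o=get_obs(); print(o["time_s"],o["tool_pos"],o["tool_rot"])
c=read_camera("wrist"); P=cloud(c)
m=masks(c)["red"]; q=P[m&(P[...,2]>.218)&(P[...,2]<.232)]; print("knob",len(q),cv2.minEnclosingCircle(q[:,:2].astype(np.float32)))
for lo,hi,nm in ((.150,.160,"gear"),(.170,.180,"hub")):
    q=P[(P[...,2]>lo)&(P[...,2]<hi)&(abs(P[...,1]-.09)<.06)&(abs(P[...,0]-.54)<.05)]
    h=cv2.convexHull(q[:,:2].astype(np.float32))[:,0]
    s=least_squares(lambda p:np.hypot(h[:,0]-p[0],h[:,1]-p[1])-p[2],[.54,.1,.034],loss='soft_l1',f_scale=.002)
    print(nm,len(q),cv2.minEnclosingCircle(q[:,:2].astype(np.float32)),s.x)
```

```text
12.05 [0.49434855 0.06799378 0.27839723] [-1.79894990e+02  2.00963932e-02  9.75280855e+01]
knob 796 ((0.49477583169937134, 0.06926694512367249), 0.011669212952256203)
gear 2182 ((0.5405817627906799, 0.09925305098295212), 0.03389904648065567) [0.54046786 0.09955006 0.03341481]
hub 1989 ((0.523074746131897, 0.09164498001337051), 0.03512109816074371) [0.52573506 0.08819174 0.02974574]
```

Run:
```python
from plan import *
calls([.4958,.0663,.28,97.34],[(.4952,.068,.2,97.34,4,-1),(.4952,.068,.183,97.34,2,-1),(.4952,.068,.183,97.34,4,1)])
```

```text
[[[0,-0,0.02,0,0,-0,-1],[0.001,-0,0.04,0,0,-0,-1],[0.001,-0,0.06,0,0,-0,-1],[0.002,-0,0.08,0,0,-0,-1],[0.002,-0,0.089,0,0,-0,-1],[0.002,-0,0.097,0,0,-0,-1],[0.002,-0,0.097,0,0,-0,1],[0.002,-0,0.097,0,0,-0,1],[0.002,-0,0.097,0,0,-0,1],[0.002,-0,0.097,0,0,-0,1]]]
end [0.4955, 0.0683, 0.183, 97.34]
```

>>> {"name": "arm_command", "arguments": {
  "targets": [
    [[0,0,0.02,0,0,0,-1],[0.001,0,0.04,0,0,0,-1],[0.001,0,0.06,0,0,0,-1],[0.002,0,0.08,0,0,0,-1],[0.002,0,0.089,0,0,0,-1],[0.002,0,0.097,0,0,0,-1],[0.002,0,0.097,0,0,0,1],[0.002,0,0.097,0,0,0,1],[0.002,0,0.097,0,0,0,1],[0.002,0,0.097,0,0,0,1]]
  ],
  "newtons": 45
}}

```text
time_s: 13.1
tool_pos: [0.4956, 0.0689, 0.1834]
tool_rot: [179.9, -0.0, 97.3]
force: [0.3, 0.7, 0.1]
grip_width: 0.0625
```

>>> {"name": "arm_command", "arguments": {
  "targets": [
    [[0,0,0,0,0,0,1],[0,0,0,0,0,0,1],[0,0,0,0,0,0,1],[0,0,0,0,0,0,1],[0,0,0,0,0,0,1],[0,0,0,0,0,0,1]]
  ]
}}

```text
time_s: 13.7
tool_pos: [0.4943, 0.0687, 0.1826]
tool_rot: [-179.9, -0.0, 97.3]
force: [-2.9, -0.8, 2.8]
grip_width: 0.0228
```

Run:
```python
from h import *
o=get_obs(); print(o["time_s"],o["tool_pos"],o["tool_rot"],o["force"],o["grip_width"])
c=read_camera("wrist"); cv2.imwrite("pics/w8.png",c["img"][:,:,::-1])
```

```text
13.7 [0.49429124 0.06867243 0.18255043] [-1.79898561e+02 -6.22712655e-03  9.73350695e+01] [-2.8926079  -0.77198769  2.7652143 ] 0.022807417917568226
```

View pics/w8.png

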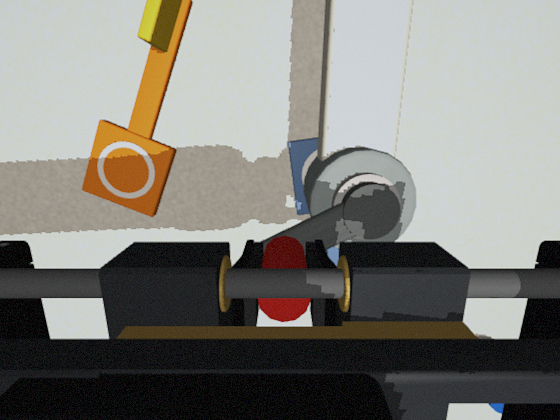

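```bash
cat > crank.py <<'E'
import sys; from plan import *
A=np.array([.5400,.0989]); r=.055; th0=213.5
def P(phi): t=np.radians(th0-phi); return A+r*np.array([np.cos(t),np.sin(t)])
def go(cmd,phis,claw=1,z=.183): calls(cmd,[(*P(f),z,97.34,1,claw) for f in phis])
E
python3 - <<'E'
from crank import *
go([.4955,.0683,.183,97.34],[8+0*i if i==0 else 8+12*i for i in range(50)])
E
```

```text
[[[0.008,-0.004,-0,0,0,-0,1],[0.019,-0.007,-0,0,0,-0,1],[0.03,-0.007,-0,0,0,-0,1],[0.042,-0.004,-0,0,0,-0,1],[0.052,0,-0,0,0,-0,1],[0.061,0.007,-0,0,0,-0,1],[0.069,0.016,-0,0,0,-0,1],[0.075,0.026,-0,0,0,-0,1],[0.078,0.036,-0,0,0,-0,1],[0.08,0.048,-0,0,0,-0,1]]]
end [0.5329, 0.1538, 0.183, 97.34]
[[[-0.002,0.011,-0,0,0,-0,1],[-0.005,0.022,-0,0,0,-0,1],[-0.011,0.032,-0,0,0,-0,1],[-0.018,0.041,-0,0,0,-0,1],[-0.028,0.048,-0,0,0,-0,1],[-0.038,0.052,-0,0,0,-0,1],[-0.049,0.055,-0,0,0,-0,1],[-0.061,0.055,-0,0,0,-0,1],[-0.072,0.052,-0,0,0,-0,1],[-0.083,0.048,-0,0,0,-0,1]]]
end [0.5911, 0.0776, 0.183, 97.34]
[[[-0.009,-0.007,-0,0,0,-0,1],[-0.017,-0.016,-0,0,0,-0,1],[-0.023,-0.025,-0,0,0,-0,1],[-0.026,-0.036,-0,0,0,-0,1],[-0.027,-0.048,-0,0,0,-0,1],[-0.026,-0.059,-0,0,0,-0,1],[-0.023,-0.07,-0,0,0,-0,1],[-0.017,-0.08,-0,0,0,-0,1],[-0.009,-0.089,-0,0,0,-0,1],[0,-0.096,-0,0,0,-0,1]]]
end [0.4959, 0.0653, 0.183, 97.34]
[[[0.011,-0.004,-0,0,0,-0,1],[0.022,-0.007,-0,0,0,-0,1],[0.033,-0.007,-0,0,0,-0,1],[0.045,-0.004,-0,0,0,-0,1],[0.055,0,-0,0,0,-0,1],[0.064,0.007,-0,0,0,-0,1],[0.072,0.016,-0,0,0,-0,1],[0.078,0.026,-0,0,0,-0,1],[0.081,0.036,-0,0,0,-0,1],[0.083,0.048,-0,0,0,-0,1]]]
end [0.5329, 0.1538, 0.183, 97.34]
[[[-0.002,0.011,-0,0,0,-0,1],[-0.005,0.022,-0,0,0,-0,1],[-0.011,0.032,-0,0,0,-0,1],[-0.018,0.041,-0,0,0,-0,1],[-0.028,0.048,-0,0,0,-0,1],[-0.038,0.052,-0,0,0,-0,1],[-0.049,0.055,-0,0,0,-0,1],[-0.061,0.055,-0,0,0,-0,1],[-0.072,0.052,-0,0,0,-0,1],[-0.083,0.048,-0,0,0,-0,1]]]
end [0.5911, 0.0776, 0.183, 97.34]
```

>>> {"name": "arm_command", "arguments": {
  "targets": [
    [[0.008,-0.004,0,0,0,0,1],[0.019,-0.007,0,0,0,0,1],[0.03,-0.007,0,0,0,0,1],[0.042,-0.004,0,0,0,0,1],[0.052,0,0,0,0,0,1],[0.061,0.007,0,0,0,0,1],[0.069,0.016,0,0,0,0,1],[0.075,0.026,0,0,0,0,1],[0.078,0.036,0,0,0,0,1],[0.08,0.048,0,0,0,0,1]]
  ]
}}

```text
time_s: 14.75
tool_pos: [0.5311, 0.154, 0.1825]
tool_rot: [-179.8, 0.1, 97.4]
force: [-6.7, -4.3, 4.0]
grip_width: 0.0232
```

Run:
```python
from h import *
o=get_obs(); print(o["time_s"],o["tool_pos"],o["tool_rot"],o["force"],o["grip_width"])
for n in ["wrist","scene"]:
    c=read_camera(n); cv2.imwrite(f"pics/{n}9.png",c["img"][:,:,::-1])
```

```text
14.75 [0.53111609 0.15397967 0.18247059] [-1.79796095e+02  5.76408884e-02  9.73610910e+01] [-6.7284477  -4.32102325  3.97739527] 0.023217430898119062
```

View pics/wrist9.png

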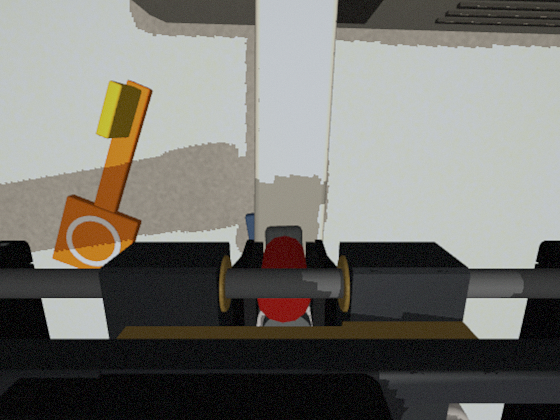

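View pics/scene9.png

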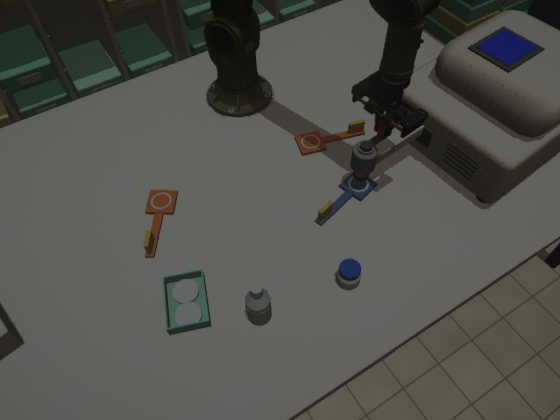

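The knob follows the gripper, with about 6.7 N of tangential force, and the foot is sinking. I continue.

>>> {"name": "arm_command", "arguments": {
  "targets": [
    [[-0.002,0.011,0,0,0,0,1],[-0.005,0.022,0,0,0,0,1],[-0.011,0.032,0,0,0,0,1],[-0.018,0.041,0,0,0,0,1],[-0.028,0.048,0,0,0,0,1],[-0.038,0.052,0,0,0,0,1],[-0.049,0.055,0,0,0,0,1],[-0.061,0.055,0,0,0,0,1],[-0.072,0.052,0,0,0,0,1],[-0.083,0.048,0,0,0,0,1]]
  ]
}}

```text
time_s: 15.85
tool_pos: [0.5918, 0.0818, 0.1826]
tool_rot: [179.8, -0.2, 97.5]
force: [2.3, 6.1, -1.1]
grip_width: 0.0233
```

>>> {"name": "arm_command", "arguments": {
  "targets": [
    [[-0.009,-0.007,0,0,0,0,1],[-0.017,-0.016,0,0,0,0,1],[-0.023,-0.025,0,0,0,0,1],[-0.026,-0.036,0,0,0,0,1],[-0.027,-0.048,0,0,0,0,1],[-0.026,-0.059,0,0,0,0,1],[-0.023,-0.07,0,0,0,0,1],[-0.017,-0.08,0,0,0,0,1],[-0.009,-0.089,0,0,0,0,1],[0,-0.096,0,0,0,0,1]]
  ]
}}

```text
time_s: 16.85
tool_pos: [0.4972, 0.0647, 0.1826]
tool_rot: [179.7, 0.1, 97.2]
force: [7.5, -1.9, -4.9]
grip_width: 0.023
```

Run:
```python
from h import *
o=get_obs(); print(o["time_s"],o["tool_pos"],o["tool_rot"],o["force"],o["grip_width"])
c=read_camera("scene"); i=cv2.resize(c["img"][130:230,280:420,::-1],None,fx=5,fy=5,interpolation=cv2.INTER_CUBIC); cv2.imwrite("pics/s10.png",cv2.convertScaleAbs(i,alpha=1.6))
```

```text
16.85 [0.49715486 0.06465972 0.1826239 ] [1.79684284e+02 9.92703916e-02 9.72470607e+01] [ 7.49898985 -1.90856166 -4.94668287] 0.02298112466168391
```

View pics/s10.png

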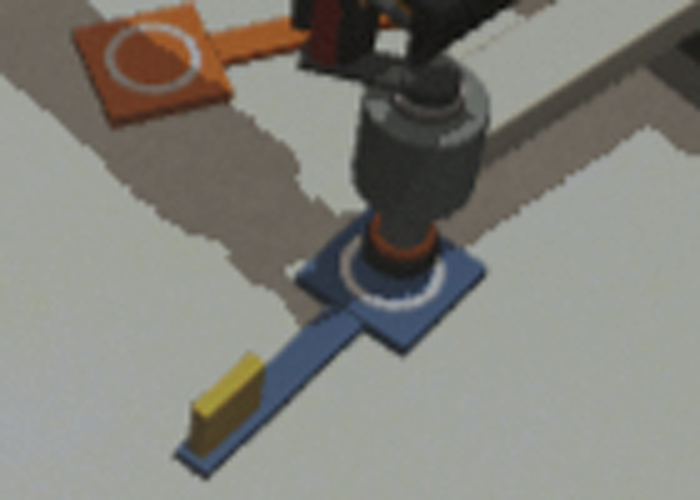

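>>> {"name": "arm_command", "arguments": {
  "targets": [
    [[0.011,-0.004,0,0,0,0,1],[0.022,-0.007,0,0,0,0,1],[0.033,-0.007,0,0,0,0,1],[0.045,-0.004,0,0,0,0,1],[0.055,0,0,0,0,0,1],[0.064,0.007,0,0,0,0,1],[0.072,0.016,0,0,0,0,1],[0.078,0.026,0,0,0,0,1],[0.081,0.036,0,0,0,0,1],[0.083,0.048,0,0,0,0,1]]
  ]
}}

```text
time_s: 17.9
tool_pos: [0.5308, 0.1539, 0.1825]
tool_rot: [-179.8, 0.0, 97.4]
force: [-5.9, -4.6, 5.1]
grip_width: 0.0234
```

>>> {"name": "arm_command", "arguments": {
  "targets": [
    [[-0.002,0.011,0,0,0,0,1],[-0.005,0.022,0,0,0,0,1],[-0.011,0.032,0,0,0,0,1],[-0.018,0.041,0,0,0,0,1],[-0.028,0.048,0,0,0,0,1],[-0.038,0.052,0,0,0,0,1],[-0.049,0.055,0,0,0,0,1],[-0.061,0.055,0,0,0,0,1],[-0.072,0.052,0,0,0,0,1],[-0.083,0.048,0,0,0,0,1]]
  ]
}}

```text
time_s: 18.9
tool_pos: [0.5923, 0.0833, 0.1827]
tool_rot: [179.7, -0.4, 97.6]
force: [4.2, 8.4, -3.8]
grip_width: 0.0229
```

```bash
cat > look.py <<'E'
from h import *
import sys
o=get_obs(); print(o["time_s"],o["tool_pos"],o["tool_rot"],o["force"],o["grip_width"])
d=o["tool_pos"][:2]-[.54,.0989]; t=np.arctan2(d[1],d[0]); tg=np.array([np.sin(t),-np.cos(t)])
print("r",np.hypot(*d),"ang",np.degrees(t),"tangential drag",-o["force"][:2]@tg,"radial",o["force"][:2]@d/np.hypot(*d))
c=read_camera("scene"); i=cv2.resize(c["img"][150:210,320:400,::-1],None,fx=9,fy=9,interpolation=cv2.INTER_CUBIC); cv2.imwrite(f"pics/{sys.argv[1]}.png",cv2.convertScaleAbs(i,alpha=1.6))
E
python3 look.py s11
```

```text
18.9 [0.59231044 0.08333081 0.18269354] [179.68685553  -0.3547132   97.5657893 ] [ 4.15965488  8.41557881 -3.77554619] 0.02292169900520557
r 0.054578218787634136 ang -16.57461524555946 tangential drag 9.252502332076173 radial 1.5861576577762926
```

View pics/s11.png

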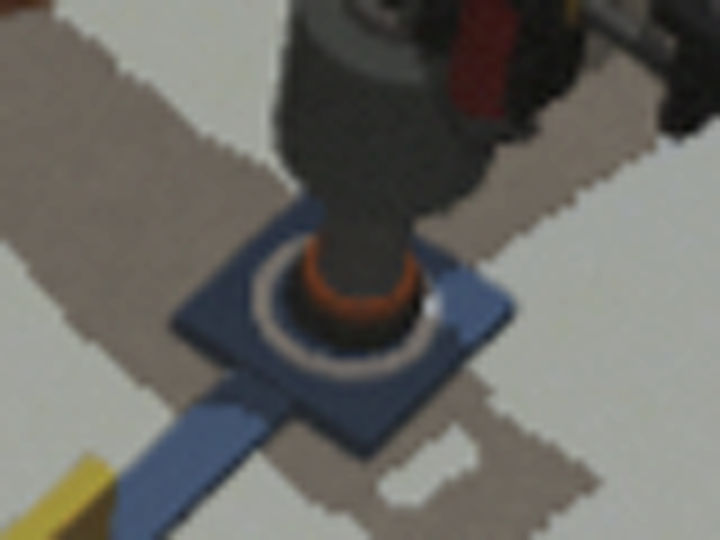

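Run:
```python
from crank import *
go([.5911,.0776,.183,97.34],[606,616,626,636,646,656,664,670,670,670])
```

```text
[[[-0.008,-0.006,-0,0,0,-0,1],[-0.014,-0.012,-0,0,0,-0,1],[-0.02,-0.02,-0,0,0,-0,1],[-0.024,-0.029,-0,0,0,-0,1],[-0.026,-0.038,-0,0,0,-0,1],[-0.027,-0.048,-0,0,0,-0,1],[-0.027,-0.055,-0,0,0,-0,1],[-0.026,-0.061,-0,0,0,-0,1],[-0.026,-0.061,-0,0,0,-0,1],[-0.026,-0.061,-0,0,0,-0,1]]]
end [0.5339, 0.044, 0.183, 97.34]
```

>>> {"name": "arm_command", "arguments": {
  "targets": [
    [[-0.008,-0.006,0,0,0,0,1],[-0.014,-0.012,0,0,0,0,1],[-0.02,-0.02,0,0,0,0,1],[-0.024,-0.029,0,0,0,0,1],[-0.026,-0.038,0,0,0,0,1],[-0.027,-0.048,0,0,0,0,1],[-0.027,-0.055,0,0,0,0,1],[-0.026,-0.061,0,0,0,0,1],[-0.026,-0.061,0,0,0,0,1],[-0.026,-0.061,0,0,0,0,1]]
  ]
}}

```text
time_s: 19.95
tool_pos: [0.5414, 0.0446, 0.1829]
tool_rot: [179.0, 0.1, 97.3]
force: [24.1, 0.5, -15.1]
grip_width: 0.0232
```

```bash
python3 look.py s12
cat > ov.py <<'E'
from h import *
import sys
# args: name, ring x y, sole x y z
n,rx,ry,w,sx,sy,sz=sys.argv[1],*map(float,sys.argv[2:8])
c=read_camera("scene"); K=c["K"]; Rm=R.from_euler('xyz',c["attitude"],degrees=True)
x0,y0,s=325,160,14
i=cv2.convertScaleAbs(cv2.resize(np.ascontiguousarray(c["img"][y0:y0+42,x0:x0+56,::-1]),None,fx=s,fy=s,interpolation=cv2.INTER_CUBIC),alpha=1.8)
def pr(p):
    a=Rm.inv().apply(np.atleast_2d(p)-c["origin"]); return np.stack([K[0,0]*a[:,0]/a[:,2]+K[0,2],K[1,1]*a[:,1]/a[:,2]+K[1,2]],-1)
t=np.linspace(0,2*np.pi,80)
def L(q,col): cv2.polylines(i,[np.round((pr(q)-[x0,y0]+.5)*s).astype(np.int32)],True,col,1)
C=lambda x,y,r,z:np.c_[x+r*np.cos(t),y+r*np.sin(t),0*t+z]
L(C(rx,ry,.03,.012),(0,0,255))
a=np.radians(w+np.array([45,135,225,315])); L(np.c_[rx+.04*2**.5*np.cos(a),ry+.04*2**.5*np.sin(a),0*a+.012],(0,0,255))
L(C(sx,sy,.022,sz),(0,255,0))
cv2.imwrite(f"pics/{n}.png",i)
E
python3 ov.py ov12 .540 .0975 285.5 .540 .0985 .0145
```

```text
19.95 [0.54139571 0.0446429  0.18286448] [1.78950726e+02 1.11106110e-01 9.73243795e+01] [ 24.06090469   0.50564368 -15.14087379] 0.023201799726164183
r 0.05427504985585749 ang -88.5264440511948 tangential drag 24.065950669980428 radial 0.1132633636126147
```

View pics/ov12.png

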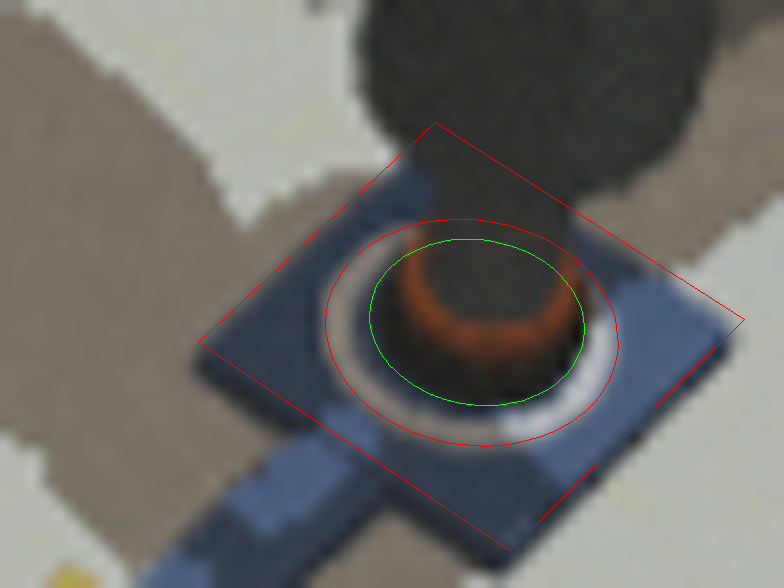

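Run:
```python
from h import *
for k in range(3):
    o=get_obs(); print(o["time_s"],o["tool_pos"],o["tool_rot"],o["force"],o["wrist_torque"],o["grip_width"],o["joint_velocities"].round(2))
    c=read_camera("wrist")
cv2.imwrite("pics/w13.png",c["img"][:,:,::-1])
c=read_camera("scene");i=cv2.resize(c["img"][90:210,300:460,::-1],None,fx=5,fy=5,interpolation=cv2.INTER_CUBIC); cv2.imwrite("pics/s13.png",cv2.convertScaleAbs(i,alpha=1.8))
```

```text
20.05 [0.54138801 0.04464933 0.18287496] [1.78967470e+02 1.11366012e-01 9.73226511e+01] [ 24.37501867   1.68814987 -14.83325988] [-0.05935281 -4.68642229  0.04349536] 0.022865934969175605 [ 0.01  0.01 -0.05 -0.08 -0.02  0.03 -0.1 ]
20.1 [0.54140186 0.04463594 0.18287134] [1.78970577e+02 1.11730969e-01 9.73190722e+01] [ 23.90231827   0.22424388 -15.87055229] [ 0.03615565 -4.66739175  0.07176528] 0.02343576236546822 [-0.01 -0.02  0.03 -0.02 -0.01  0.09  0.01]
20.15 [0.54139834 0.04466302 0.18286616] [1.78975301e+02 1.14048321e-01 9.73238349e+01] [ 23.27503557   0.33419731 -14.82599266] [-0.025536   -4.67723422  0.04830996] 0.023264947950993643 [ 0.01 -0.   -0.03 -0.05  0.03  0.03 -0.07]
```

View pics/w13.png

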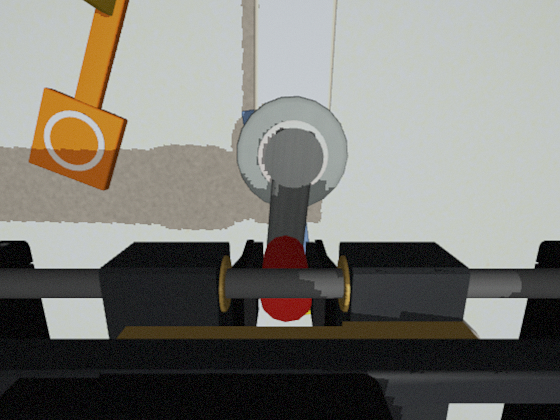

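View pics/s13.png

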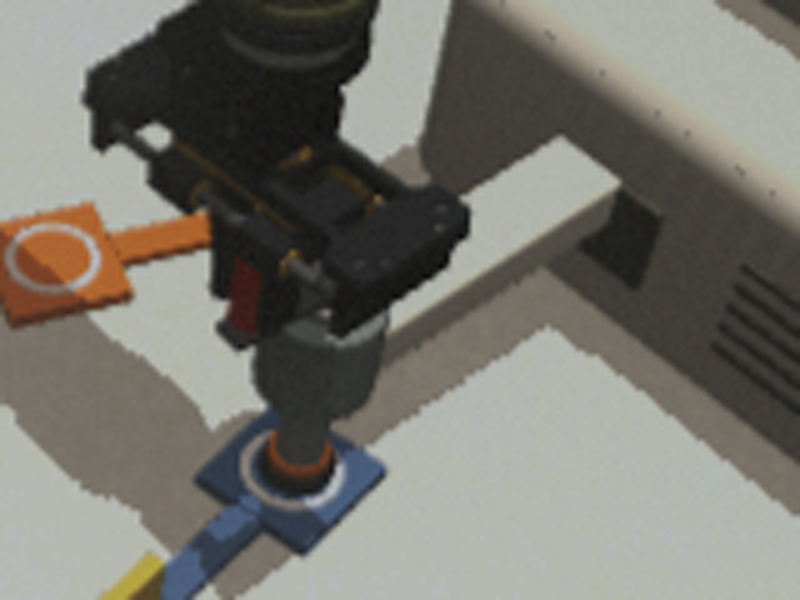

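Run:
```python
from h import *
c=read_camera("scene"); K=c["K"]; Rm=R.from_euler('xyz',c["attitude"],degrees=True)
def pr(p):
    a=Rm.inv().apply(np.atleast_2d(p)-c["origin"]); return np.stack([K[0,0]*a[:,0]/a[:,2]+K[0,2],K[1,1]*a[:,1]/a[:,2]+K[1,2]],-1)
t=np.linspace(0,2*np.pi,80)
x0,y0,s=335,140,14
im=cv2.imread("pics/scene0.png")
outs=[]
for k in (0,1):
    i=cv2.convertScaleAbs(cv2.resize(np.ascontiguousarray(im[y0:y0+42,x0:x0+28]),None,fx=s,fy=s,interpolation=cv2.INTER_CUBIC),alpha=1.3,beta=20)
    i=np.clip(255*(i/255.)**.6,0,255).astype(np.uint8)
    if k:
      for z,col in ((.07,(0,255,0)),(.06,(0,255,255)),(.05,(0,0,255))):
        q=np.c_[.540+.022*np.cos(t),.0985+.022*np.sin(t),0*t+z]
        cv2.polylines(i,[np.round((pr(q)-[x0,y0]+.5)*s).astype(np.int32)],True,col,1)
      q=np.c_[.540+.034*np.cos(t),.0985+.034*np.sin(t),0*t+.09]; cv2.polylines(i,[np.round((pr(q)-[x0,y0]+.5)*s).astype(np.int32)],True,(255,0,255),1)
    outs.append(i)
cv2.imwrite("pics/init.png",np.hstack(outs))
```

```text
(no output)
```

View pics/init.png

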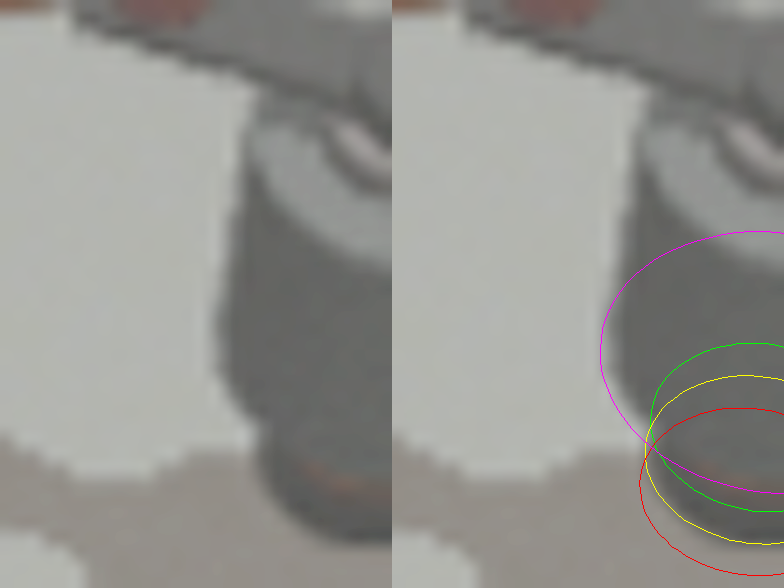

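Run:
```python
from crank import *
go([.5339,.044,.183,97.34],[662,654,645,635,625,615,605,595,588,588,578,568,558,548,538,530,525,525,525,525])
```

```text
[[[-0.001,0.007,-0,0,0,-0,1],[-0.001,0.015,-0,0,0,-0,1],[-0,0.024,-0,0,0,-0,1],[0.002,0.033,-0,0,0,-0,1],[0.007,0.042,-0,0,0,-0,1],[0.012,0.049,-0,0,0,-0,1],[0.019,0.056,-0,0,0,-0,1],[0.027,0.061,-0,0,0,-0,1],[0.033,0.064,-0,0,0,-0,1],[0.033,0.064,-0,0,0,-0,1]]]
end [0.5932, 0.0849, 0.183, 97.34]
[[[0.009,0.003,-0,0,0,-0,1],[0.019,0.004,-0,0,0,-0,1],[0.028,0.004,-0,0,0,-0,1],[0.038,0.001,-0,0,0,-0,1],[0.047,-0.002,-0,0,0,-0,1],[0.053,-0.007,-0,0,0,-0,1],[0.057,-0.01,-0,0,0,-0,1],[0.057,-0.01,-0,0,0,-0,1],[0.057,-0.01,-0,0,0,-0,1],[0.057,-0.01,-0,0,0,-0,1]]]
end [0.576, 0.1402, 0.183, 97.34]
```

>>> {"name": "arm_command", "arguments": {
  "targets": [
    [[-0.001,0.007,0,0,0,0,1],[-0.001,0.015,0,0,0,0,1],[0,0.024,0,0,0,0,1],[0.002,0.033,0,0,0,0,1],[0.007,0.042,0,0,0,0,1],[0.012,0.049,0,0,0,0,1],[0.019,0.056,0,0,0,0,1],[0.027,0.061,0,0,0,0,1],[0.033,0.064,0,0,0,0,1],[0.033,0.064,0,0,0,0,1]]
  ]
}}

```text
time_s: 21.3
tool_pos: [0.5933, 0.0871, 0.1826]
tool_rot: [179.9, -0.0, 97.4]
force: [1.0, 0.5, 0.6]
grip_width: 0.0233
```

```bash
python3 look.py s14; python3 ov.py ov14 .540 .0975 285.5 .540 .0985 .012
```

```text
21.3 [0.59331808 0.08709257 0.18260896] [ 1.79926907e+02 -4.82873352e-02  9.74315054e+01] [0.97821871 0.50936694 0.55718117] 0.023288620936873332
r 0.05460982387476797 ang -12.486786026642179 tangential drag 0.7088233413704781 radial 0.8449473367319467
```

View pics/ov14.png

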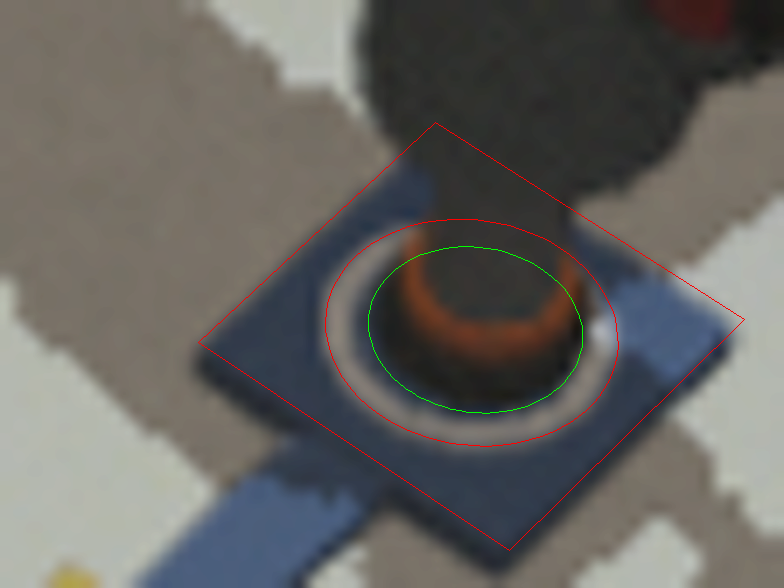

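Run:
```python
from crank import *
go([.5932,.0849,.183,97.34],[577,567,556,545,534,522,510,498,490,490])
```

```text
[[[0.01,0.003,-0,0,0,-0,1],[0.02,0.004,-0,0,0,-0,1],[0.03,0.003,-0,0,0,-0,1],[0.041,0,-0,0,0,-0,1],[0.05,-0.004,-0,0,0,-0,1],[0.059,-0.012,-0,0,0,-0,1],[0.066,-0.02,-0,0,0,-0,1],[0.072,-0.031,-0,0,0,-0,1],[0.074,-0.038,-0,0,0,-0,1],[0.074,-0.038,-0,0,0,-0,1]]]
end [0.5461, 0.1534, 0.183, 97.34]
```

>>> {"name": "arm_command", "arguments": {
  "targets": [
    [[0.01,0.003,0,0,0,0,1],[0.02,0.004,0,0,0,0,1],[0.03,0.003,0,0,0,0,1],[0.041,0,0,0,0,0,1],[0.05,-0.004,0,0,0,0,1],[0.059,-0.012,0,0,0,0,1],[0.066,-0.02,0,0,0,0,1],[0.072,-0.031,0,0,0,0,1],[0.074,-0.038,0,0,0,0,1],[0.074,-0.038,0,0,0,0,1]]
  ]
}}

```text
time_s: 22.4
tool_pos: [0.546, 0.1542, 0.1826]
tool_rot: [179.9, -0.0, 97.3]
force: [3.3, -0.1, -1.7]
grip_width: 0.0229
```

```bash
python3 look.py s15; python3 ov.py ov15 .5395 .0958 285.5 .540 .0985 .012
```

```text
22.4 [0.54604406 0.15422458 0.1826461 ] [ 1.79869038e+02 -1.21603332e-02  9.73463759e+01] [ 3.32957181 -0.08004163 -1.74354155] 0.02288409073839479
r 0.05565374900179037 ang 83.76532040086452 tangential drag -3.3185713685167983 radial 0.28202684369117864
```

View pics/ov15.png

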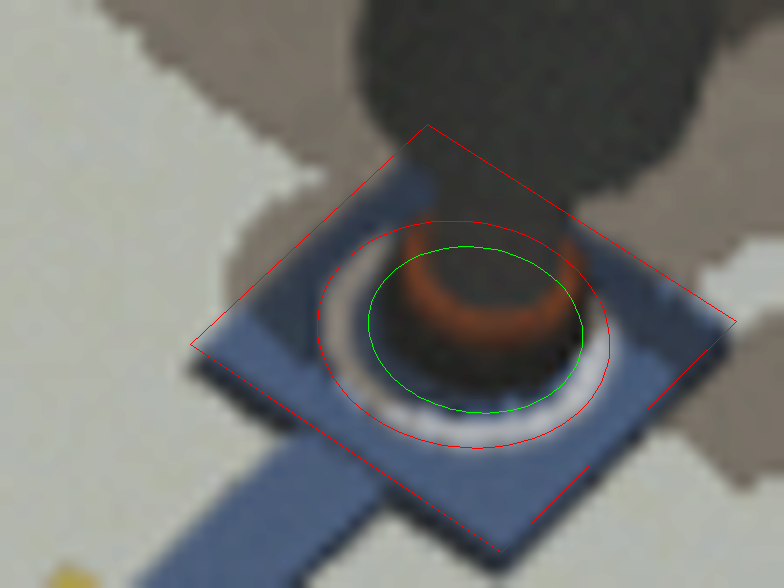

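Run:
```python
from plan import *
calls([.5461,.1534,.183,97.34],[(.5461,.1534,.183,97.34,3,-1),(.5461,.1534,.27,97.34,3,-1),(.5461,.15,.28,97.34,1,-1),(.60,-.11,.22,105.34,7,-1),(.5797,-.0485,.06,105.34,6,-1),(.5797,-.0485,.019,105.34,2,-1),(.5797,-.0485,.019,105.34,8,1)])
```

```text
[[[0,0,-0,0,0,-0,-1],[0,0,-0,0,0,-0,-1],[0,0,-0,0,0,-0,-1],[0,0,-0.029,0,0,-0,-1],[0,0,-0.058,0,0,-0,-1],[0,0,-0.087,0,0,-0,-1],[-0.003,-0,-0.097,0,0,-0,-1],[-0.041,0.002,-0.088,0,0,-1.1,-1],[-0.079,0.005,-0.08,0,0,-2.3,-1],[-0.117,0.008,-0.071,0,0,-3.4,-1]]]
end [0.569, 0.0384, 0.254, 100.74]
[[[-0.038,0.001,0.008,0,0,-1.2,-1],[-0.076,0.002,0.017,0,0,-2.3,-1],[-0.114,0.002,0.025,0,0,-3.5,-1],[-0.152,0.003,0.034,0,0,-4.6,-1],[-0.141,0.001,0.061,0,0,-4.6,-1],[-0.13,-0,0.087,0,0,-4.6,-1],[-0.119,-0.001,0.114,0,0,-4.6,-1],[-0.109,-0.003,0.141,0,0,-4.6,-1],[-0.098,-0.004,0.167,0,0,-4.6,-1],[-0.087,-0.006,0.194,0,0,-4.6,-1]]]
end [0.5793, -0.0482, 0.06, 105.34]
[[[-0,0,0.02,0,0,-0,-1],[-0,0,0.041,0,0,-0,-1],[-0,0,0.041,0,0,-0,1],[-0,0,0.041,0,0,-0,1],[-0,0,0.041,0,0,-0,1],[-0,0,0.041,0,0,-0,1],[-0,0,0.041,0,0,-0,1],[-0,0,0.041,0,0,-0,1],[-0,0,0.041,0,0,-0,1],[-0,0,0.041,0,0,-0,1]]]
end [0.5793, -0.0482, 0.019, 105.34]
```

>>> {"name": "arm_command", "arguments": {
  "targets": [
    [[0,0,0,0,0,0,-1],[0,0,0,0,0,0,-1],[0,0,0,0,0,0,-1],[0,0,-0.029,0,0,0,-1],[0,0,-0.058,0,0,0,-1],[0,0,-0.087,0,0,0,-1],[-0.003,0,-0.097,0,0,0,-1],[-0.041,0.002,-0.088,0,0,-1.1,-1],[-0.079,0.005,-0.08,0,0,-2.3,-1],[-0.117,0.008,-0.071,0,0,-3.4,-1]]
  ]
}}

```text
time_s: 23.5
tool_pos: [0.5682, 0.0376, 0.2527]
tool_rot: [-180.0, -0.0, 100.8]
force: [0.2, -0.2, 0.2]
grip_width: 0.086
```

>>> {"name": "arm_command", "arguments": {
  "targets": [
    [[-0.038,0.001,0.008,0,0,-1.2,-1],[-0.076,0.002,0.017,0,0,-2.3,-1],[-0.114,0.002,0.025,0,0,-3.5,-1],[-0.152,0.003,0.034,0,0,-4.6,-1],[-0.152,0.003,0.034,0,0,-4.6,-1],[-0.152,0.003,0.034,0,0,-4.6,-1]]
  ]
}}

```text
time_s: 24.1
tool_pos: [0.5989, -0.111, 0.2183]
tool_rot: [-179.9, -0.1, 105.2]
force: [0.4, 0.4, -0.0]
grip_width: 0.0873
```

```bash
python3 look.py s16; python3 ov.py ov16 .5397 .0967 285.5 .540 .0985 .0175;python3 - <<'E'
from h import *
c=read_camera("wrist"); cv2.imwrite("pics/w16.png",c["img"][:,:,::-1]); P=cloud(c)
m=masks(c)["yellow"]&(P[...,2]>.045)&(P[...,2]<.06)&(abs(P[...,0]-.58)<.05)&(abs(P[...,1]+.05)<.05); q=P[m]; print(cv2.minAreaRect(q[:,:2].astype(np.float32)))
E
```

```text
24.1 [ 0.59893076 -0.11095714  0.21828369] [-1.79877464e+02 -5.09615031e-02  1.05172180e+02] [ 0.42371314  0.38413041 -0.0342878 ] 0.08734256916742093
r 0.21797443070830935 ang -74.31452933646953 tangential drag 0.5117862877236464 radial -0.2552719990185114
((0.5785502195358276, -0.04868531599640846), (0.011052609421312809, 0.04851432144641876), 14.278963088989258)
```

View pics/ov16.png

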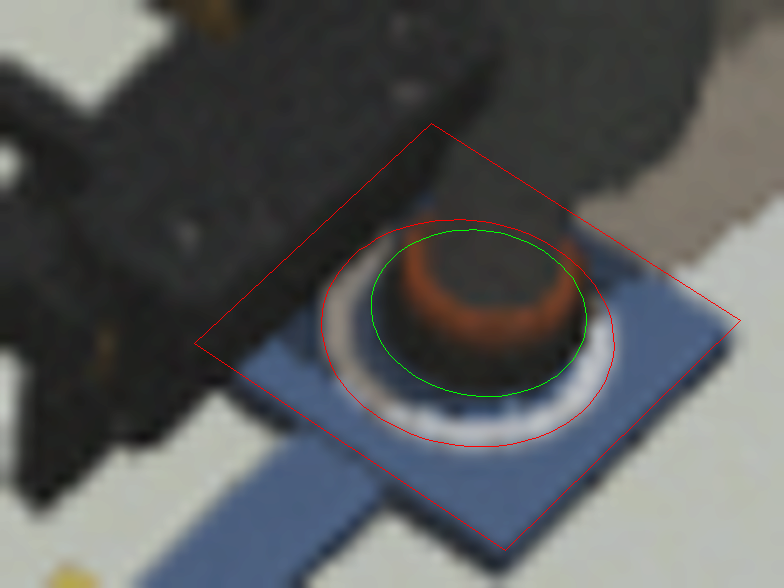

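View pics/w16.png

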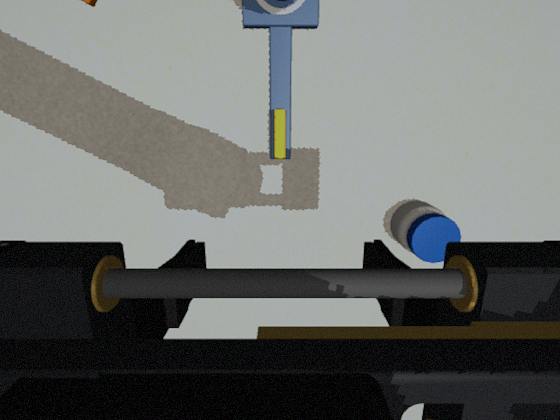

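Run:
```python
from plan import *
calls([.6003,-.1104,.22,105.34],[(.579,-.0485,.06,105.34,6,-1),(.579,-.0485,.019,105.34,3,-1),(.579,-.0485,.019,105.34,1,1)])
```

```text
[[[0.011,-0.001,0.027,0,0,-0,-1],[0.022,-0.001,0.053,0,0,-0,-1],[0.033,-0.002,0.08,0,0,-0,-1],[0.044,-0.003,0.107,0,0,-0,-1],[0.054,-0.003,0.133,0,0,-0,-1],[0.065,-0.004,0.16,0,0,-0,-1],[0.065,-0.004,0.174,0,0,-0,-1],[0.065,-0.004,0.187,0,0,-0,-1],[0.065,-0.004,0.201,0,0,-0,-1],[0.065,-0.004,0.201,0,0,-0,1]]]
end [0.5792, -0.0488, 0.019, 105.34]
```

>>> {"name": "arm_command", "arguments": {
  "targets": [
    [[0.011,-0.001,0.027,0,0,0,-1],[0.022,-0.001,0.053,0,0,0,-1],[0.033,-0.002,0.08,0,0,0,-1],[0.044,-0.003,0.107,0,0,0,-1],[0.054,-0.003,0.133,0,0,0,-1],[0.065,-0.004,0.16,0,0,0,-1],[0.065,-0.004,0.174,0,0,0,-1],[0.065,-0.004,0.187,0,0,0,-1],[0.065,-0.004,0.201,0,0,0,-1],[0.065,-0.004,0.201,0,0,0,1]]
  ]
}}

```text
time_s: 25.25
tool_pos: [0.5778, -0.0487, 0.0171]
tool_rot: [-179.9, -0.0, 105.3]
force: [-0.1, -0.7, -0.1]
grip_width: 0.0838
```

>>> {"name": "arm_command", "arguments": {
  "targets": [
    [[0,0,0,0,0,0,1],[0,0,0,0,0,0,1],[0,0,0,0,0,0,1],[0,0,0,0,0,0,1],[0,0,0,0,0,0,1],[0,0,0,0,0,0,1],[0,0,0,0,0,0,1],[0,0,0,0,0,0,1],[0,0,0,0,0,0,1],[0,0,0,0,0,0,1]]
  ]
}}

```text
time_s: 26.25
tool_pos: [0.5787, -0.0482, 0.0186]
tool_rot: [180.0, -0.0, 105.3]
force: [0.7, 0.0, 0.1]
grip_width: 0.0117
```

>>> {"name": "arm_command", "arguments": {
  "targets": [
    [[0.001,0.001,0,0,0,0,1],[0.002,0.002,0,0,0,0,1],[0.0025,0.002,0,0,0,0,1],[0.0025,0.002,0,0,0,0,1],[0.0025,0.002,0,0,0,0,1],[0.0025,0.002,0,0,0,0,1]]
  ]
}}

```text
time_s: 26.85
tool_pos: [0.58, -0.0451, 0.0186]
tool_rot: [180.0, -0.0, 105.3]
force: [-0.1, 0.1, -1.1]
grip_width: 0.0113
```

>>> {"name": "arm_command", "arguments": {
  "targets": [
    [[0,0,0,0,0,0,-1],[0,0,0,0,0,0,-1],[0,0,0,0,0,0,-1],[0,0,0,0,0,0,-1],[0,0,0,0,0,0,-1],[0,0,-0.02,0,0,0,-1],[0,0,-0.05,0,0,0,-1],[-0.01,0,-0.09,0,0,0,-1],[-0.04,0,-0.13,0,0,0,-1],[-0.065,0,-0.17,0,0,0,-1]]
  ]
}}

```text
time_s: 27.85
tool_pos: [0.5972, -0.1087, 0.1904]
tool_rot: [180.0, 0.0, 105.4]
force: [0.5, -0.4, 0.5]
grip_width: 0.082
```

>>> {"name": "arm_command", "arguments": {
  "targets": [
    [[0,0,-0.04,0,0,0,-1],[0,0,-0.08,0,0,0,-1],[0,0,-0.09,0,0,0,-1]]
  ]
}}

```text
time_s: 28.15
tool_pos: [0.5992, -0.1089, 0.284]
tool_rot: [179.5, 0.1, 105.3]
force: [0.5, -0.4, 0.0]
grip_width: 0.0869
```

```bash
python3 look.py s17; python3 ov.py ov17 .5408 .0993 285.4 .5408 .0995 .0175;python3 - <<'E'
from h import *
c=read_camera("wrist"); cv2.imwrite("pics/w17.png",c["img"][:,:,::-1]); P=cloud(c)
m=masks(c)["yellow"]&(P[...,2]>.045)&(P[...,2]<.06)&(abs(P[...,0]-.58)<.05)&(abs(P[...,1]+.05)<.05); q=P[m]; print(cv2.minAreaRect(q[:,:2].astype(np.float32)))
E
```

```text
28.15 [ 0.59916343 -0.10887107  0.28403628] [1.79547353e+02 1.46947834e-01 1.05296015e+02] [ 0.47224531 -0.37478046  0.02924798] 0.08689058783400416
r 0.21603039055562992 ang -74.10554001747897 tangential drag 0.3515506161280982 radial 0.48978381729606657
((0.58055579662323, -0.045767493546009064), (0.010678320191800594, 0.047898564487695694), 15.500325202941895)
```

View pics/ov17.png

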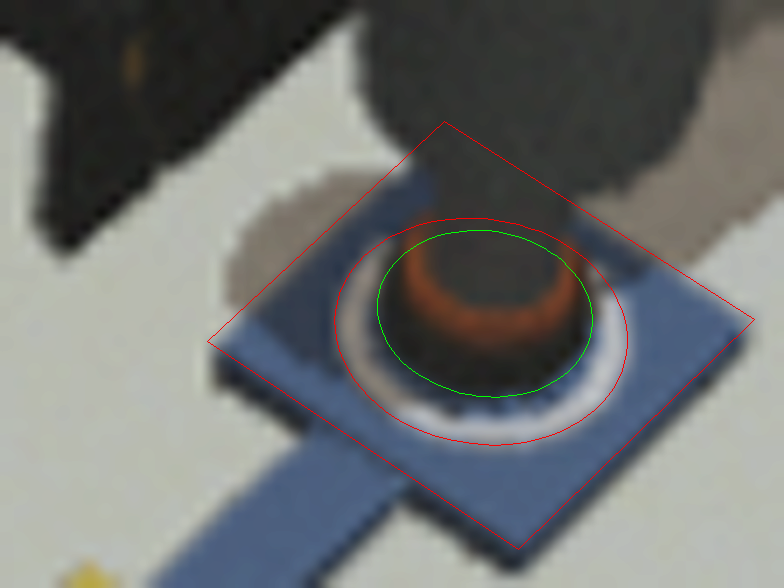

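View pics/w17.png

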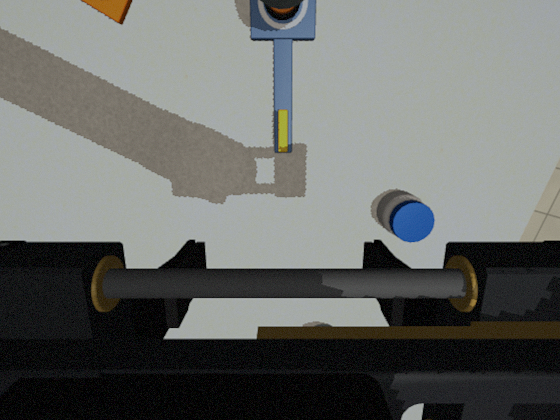

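Run:
```python
from plan import *
calls([.5977,-.1086,.279,105.34],[(.546,.1537,.28,97.34,7,-1),(.546,.1537,.28,97.34,3,-1),(.546,.1537,.20,97.34,4,-1),(.546,.1537,.183,97.34,2,-1),(.546,.1537,.183,97.34,4,1)])
```

```text
[[[0.038,0.003,-0,0,0,1.1,-1],[0.076,0.006,-0,0,0,2.3,-1],[0.114,0.008,-0,0,0,3.4,-1],[0.152,0.011,-0.001,0,0,4.6,-1],[0.19,0.014,-0.001,0,0,5.7,-1],[0.229,0.017,-0.001,0,0,6.9,-1],[0.267,0.02,-0.001,0,0,8,-1],[0.267,0.02,-0.001,0,0,8,-1],[0.267,0.02,-0.001,0,0,8,-1],[0.267,0.02,-0.001,0,0,8,-1]]]
end [0.5464, 0.1542, 0.28, 97.34]
[[[-0,-0,0.02,0,0,-0,-1],[-0,-0,0.04,0,0,-0,-1],[-0,-0,0.06,0,0,-0,-1],[-0,-0,0.08,0,0,-0,-1],[-0,-0,0.089,0,0,-0,-1],[-0,-0,0.097,0,0,-0,-1],[-0,-0,0.097,0,0,-0,1],[-0,-0,0.097,0,0,-0,1],[-0,-0,0.097,0,0,-0,1],[-0,-0,0.097,0,0,-0,1]]]
end [0.5464, 0.1542, 0.183, 97.34]
```

>>> {"name": "arm_command", "arguments": {
  "targets": [
    [[0.038,0.003,0,0,0,1.1,-1],[0.076,0.006,0,0,0,2.3,-1],[0.114,0.008,0,0,0,3.4,-1],[0.152,0.011,-0.001,0,0,4.6,-1],[0.19,0.014,-0.001,0,0,5.7,-1],[0.229,0.017,-0.001,0,0,6.9,-1],[0.267,0.02,-0.001,0,0,8,-1],[0.267,0.02,-0.001,0,0,8,-1],[0.267,0.02,-0.001,0,0,8,-1],[0.267,0.02,-0.001,0,0,8,-1]]
  ]
}}

```text
time_s: 29.3
tool_pos: [0.5455, 0.1533, 0.278]
tool_rot: [-179.9, 0.1, 97.3]
force: [0.1, -1.0, -0.3]
grip_width: 0.0868
```

Run:
```python
from h import *
o=get_obs(); print(o["time_s"],o["tool_pos"],o["tool_rot"])
c=read_camera("wrist"); P=cloud(c)
m=masks(c)["red"]; q=P[m&(P[...,2]>.218)&(P[...,2]<.232)]; print("knob",len(q),cv2.minEnclosingCircle(q[:,:2].astype(np.float32)))
```

```text
29.3 [0.54545953 0.1533476  0.27800215] [-1.79862445e+02  8.10005033e-02  9.72631278e+01]
knob 797 ((0.5471380949020386, 0.15430724620819092), 0.01200684905052185)
```

>>> {"name": "arm_command", "arguments": {
  "targets": [
    [[0,0,0.02,0,0,0,-1],[0,0,0.04,0,0,0,-1],[0,0,0.06,0,0,0,-1],[0,0,0.08,0,0,0,-1],[0,0,0.089,0,0,0,-1],[0,0,0.097,0,0,0,-1],[0,0,0.097,0,0,0,1],[0,0,0.097,0,0,0,1],[0,0,0.097,0,0,0,1],[0,0,0.097,0,0,0,1]]
  ]
}}

```text
time_s: 30.35
tool_pos: [0.5463, 0.155, 0.1834]
tool_rot: [179.9, -0.0, 97.3]
force: [0.2, -0.4, 0.7]
grip_width: 0.0629
```

>>> {"name": "arm_command", "arguments": {
  "targets": [
    [[0,0,0,0,0,0,1],[0,0,0,0,0,0,1],[0,0,0,0,0,0,1],[0,0,0,0,0,0,1],[0,0,0,0,0,0,1],[0,0,0,0,0,0,1],[0,0,0,0,0,0,1]]
  ]
}}

```text
time_s: 31.05
tool_pos: [0.546, 0.1548, 0.1826]
tool_rot: [180.0, -0.0, 97.3]
force: [1.8, -0.6, -0.6]
grip_width: 0.0233
```

```bash
python3 - <<'E'
from crank import *
import crank
crank.A=np.array([.5405,.0993]); crank.th0=84.0
print("seq A"); go([.5464,.1542,.183,97.34],[8,16,24,32,38,38])
go([.5464,.1542,.183,97.34],[0])
E
python3 look.py s18
```

```text
seq A
[[[-0.002,0.007,-0,0,0,-0,1],[-0.006,0.014,-0,0,0,-0,1],[-0.01,0.02,-0,0,0,-0,1],[-0.015,0.026,-0,0,0,-0,1],[-0.019,0.03,-0,0,0,-0,1],[-0.019,0.03,-0,0,0,-0,1]]]
end [0.5786, 0.1392, 0.183, 97.34]
[[[-0,-0,-0,0,0,-0,1]]]
end [0.5464, 0.1542, 0.183, 97.34]
31.05 [0.54598109 0.15484603 0.18258715] [ 1.79976191e+02 -3.65913641e-03  9.73384312e+01] [ 1.79016448 -0.55223202 -0.64406861] 0.023337936283430186
r 0.05626483371392648 ang 83.89778397356278 tangential drag -1.838724769994067 radial -0.3588039702055797
```

>>> {"name": "arm_command", "arguments": {
  "targets": [
    [[-0.002,0.007,0,0,0,0,1],[-0.006,0.014,0,0,0,0,1],[-0.01,0.02,0,0,0,0,1],[-0.015,0.026,0,0,0,0,1],[-0.019,0.03,0,0,0,0,1],[-0.019,0.03,0,0,0,0,1],[-0.019,0.03,0,0,0,0,1]]
  ]
}}

```text
time_s: 31.8
tool_pos: [0.5773, 0.1403, 0.1825]
tool_rot: [-179.9, -0.0, 97.4]
force: [-4.1, 2.4, 2.9]
grip_width: 0.0229
```

```bash
sed -i 's/\[.54,.0989\]/[.5405,.0993]/' look.py; python3 look.py s19;  python3 ov.py ov19 .5408 .0993 285.4 .5408 .0995 .0143
python3 - <<'E'
from crank import *
import crank
crank.A=np.array([.5405,.0993]); crank.th0=84.0
go([.5786,.1392,.183,97.34],[46,54,62,68,68])
go([.5786,.1392,.183,97.34],[46,54,60,60,60])
E
```

```text
31.8 [0.57729891 0.14032437 0.18252393] [-1.79912722e+02 -3.52141531e-02  9.73664676e+01] [-4.07216485  2.40384874  2.92554458] 0.02293457928428637
r 0.05511042928726951 ang 48.10785518016615 tangential drag 4.636455267283905 radial -0.9296762393712231
[[[-0.007,0.004,-0,0,0,-0,1],[-0.014,0.008,-0,0,0,-0,1],[-0.021,0.01,-0,0,0,-0,1],[-0.026,0.011,-0,0,0,-0,1],[-0.026,0.011,-0,0,0,-0,1]]]
end [0.5928, 0.1148, 0.183, 97.34]
[[[-0.007,0.004,-0,0,0,-0,1],[-0.014,0.008,-0,0,0,-0,1],[-0.019,0.01,-0,0,0,-0,1],[-0.019,0.01,-0,0,0,-0,1],[-0.019,0.01,-0,0,0,-0,1]]]
end [0.5909, 0.1216, 0.183, 97.34]
```

View pics/ov19.png

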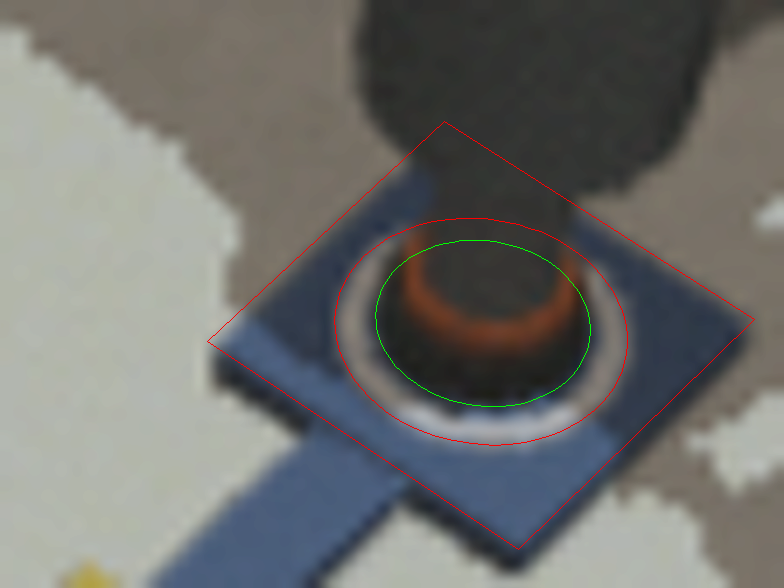

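```bash
cat > col.py <<'E'
import cv2,numpy as np,sys
for n in sys.argv[1:]:
    i=cv2.imread(f"pics/{n}.png"); h=cv2.cvtColor(i,cv2.COLOR_BGR2HSV)
    m=(h[...,0]<18)&(h[...,1]>120)&(h[...,2]>70); m[:200]=0; m[360:]=0; m[:,:270]=0; m[:,450:]=0
    v,u=np.nonzero(m); bot=[np.max(v[u==x]) for x in range(345,376) if (u==x).any()]
    print(n,len(v),v.mean().round(1),u.mean().round(1),np.mean(bot).round(1))
E
python3 col.py s11 s12 s14 s15 s16 s17 s18 s19
```

```text
s11 2285 288.2 356.1 312.5
s12 2294 288.3 356.1 312.5
s14 2287 288.0 356.3 312.1
s15 2169 280.5 357.5 302.8
s16 2364 280.7 356.9 304.0
s17 2298 281.2 356.7 304.2
s18 2164 280.7 356.8 303.4
s19 2220 286.7 356.9 310.0
```

>>> {"name": "arm_command", "arguments": {
  "targets": [
    [[-0.007,0.004,0,0,0,0,1],[-0.014,0.008,0,0,0,0,1],[-0.019,0.01,0,0,0,0,1],[-0.019,0.01,0,0,0,0,1],[-0.019,0.01,0,0,0,0,1]]
  ]
}}

```text
time_s: 32.4
tool_pos: [0.59, 0.1227, 0.1826]
tool_rot: [-180.0, -0.0, 97.4]
force: [-4.1, 1.2, 2.6]
grip_width: 0.0233
```

```bash
python3 look.py s20; python3 col.py s20
```

```text
32.4 [0.58996405 0.12265068 0.18255264] [-1.79965709e+02 -2.89472875e-02  9.73661320e+01] [-4.05537757  1.21036167  2.64243434] 0.023311573820299827
r 0.05469868965068244 ang 25.27076554292773 tangential drag 2.825757181007009 radial -3.1505807328337405
s20 2198 288.1 355.6 312.0
```

Run:
```python
from crank import *
import crank
crank.A=np.array([.5405,.0993]); crank.th0=84.0
go([.5909,.1216,.183,97.34],[68,75,82,89,95,95,95])
```

```text
[[[-0.007,0.002,-0,0,0,-0,1],[-0.014,0.002,-0,0,0,-0,1],[-0.021,0.002,-0,0,0,-0,1],[-0.027,0.001,-0,0,0,-0,1],[-0.033,-0.001,-0,0,0,-0,1],[-0.033,-0.001,-0,0,0,-0,1],[-0.033,-0.001,-0,0,0,-0,1]]]
end [0.5941, 0.0887, 0.183, 97.34]
```

>>> {"name": "arm_command", "arguments": {
  "targets": [
    [[-0.007,0.002,0,0,0,0,1],[-0.014,0.002,0,0,0,0,1],[-0.021,0.002,0,0,0,0,1],[-0.027,0.001,0,0,0,0,1]]
  ]
}}

```text
time_s: 32.85
tool_pos: [0.5947, 0.0991, 0.1826]
tool_rot: [179.9, -0.3, 97.5]
force: [-2.4, 7.3, 0.1]
grip_width: 0.023
```

```bash
python3 look.py s21; python3 col.py s21;python3 - <<'E'
from crank import *
import crank
crank.A=np.array([.5405,.0993]); crank.th0=84.0
c,s=np.cos(np.radians(97.34)),np.sin(np.radians(97.34))
cmd=[.5909-.027*c+.001*s,.1216-.027*s-.001*c,.183,97.34]; print(cmd)
go(cmd,[95,101,107,112])
E
```

```text
32.85 [0.5947155  0.09914857 0.18260337] [179.93485684  -0.25633541  97.50225351] [-2.36125344  7.28783914  0.07193782] 0.02298265403840162
r 0.05421571102943511 ang -0.16003647524975065 tangential drag 7.2812153528670125 radial -2.381600331217064
s21 2287 288.7 355.7 312.4
[np.float64(0.5953412458574772), np.float64(0.09494900873825814), 0.183, 97.34]
[[[-0.006,-0.002,-0,0,0,-0,1],[-0.011,-0.004,-0,0,0,-0,1],[-0.016,-0.006,-0,0,0,-0,1],[-0.02,-0.009,-0,0,0,-0,1]]]
end [0.589, 0.074, 0.183, 97.34]
```

>>> {"name": "arm_command", "arguments": {
  "targets": [
    [[-0.006,-0.002,0,0,0,0,1],[-0.011,-0.004,0,0,0,0,1],[-0.016,-0.006,0,0,0,0,1],[-0.02,-0.009,0,0,0,0,1]]
  ]
}}

```text
time_s: 33.3
tool_pos: [0.5903, 0.0789, 0.1827]
tool_rot: [179.7, -0.3, 97.5]
force: [4.1, 8.4, -2.0]
grip_width: 0.0233
```

```bash
python3 look.py s22; python3 col.py s22; python3 -c "
from cell import *
o=get_obs();print(o['tool_pos'],o['force'])"
```

```text
33.3 [0.59034864 0.07889284 0.18267722] [179.66536256  -0.25536616  97.53527874] [ 4.07835706  8.35380897 -1.97641314] 0.023331102727746713
r 0.053864078306958225 ang -22.263332428037042 tangential drag 9.276194867928123 radial 0.6093679247288876
s22 2289 288.6 355.3 312.9
[0.58989584 0.07771323 0.18263852] [ 2.26120673  8.65784934 -1.0686145 ]
```

>>> {"name": "arm_command", "arguments": {
  "targets": [
    [[-0.0018,-0.0012,0,0,0,0,1],[-0.0035,-0.0024,0,0,0,0,1],[-0.0045,-0.0032,0,0,0,0,1]]
  ]
}}

```text
time_s: 33.65
tool_pos: [0.5881, 0.074, 0.1827]
tool_rot: [179.6, -0.2, 97.5]
force: [3.8, 9.3, -3.1]
grip_width: 0.0232
```

```bash
python3 look.py s23; python3 col.py s23; python3 ov.py ov23 .5408 .0993 285.4 .5408 .0995 .012; python3 -c "
from cell import *
o=get_obs();print(o['tool_pos'],o['force'])"
```

```text
33.65 [0.58808285 0.07404673 0.18267867] [179.62743798  -0.2459808   97.52677745] [ 3.82656854  9.32007969 -3.09109473] 0.023208914177790304
r 0.05386887184202779 ang -27.955884238860627 tangential drag 10.026371607133385 radial -0.9891332285538347
s23 2307 288.5 355.7 312.9
[0.58798017 0.07383724 0.18267673] [ 4.48110372  8.98540727 -2.89037619]
```

View pics/ov23.png

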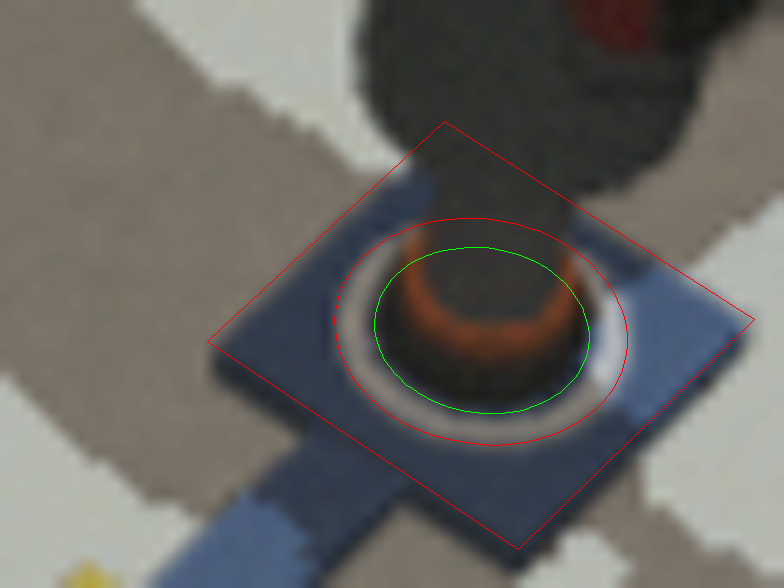

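>>> {"name": "arm_command", "arguments": {
  "targets": [
    [[0.0022,0.0011,0,0,0,0,1],[0.004,0.002,0,0,0,0,1],[0.004,0.002,0,0,0,0,1],[0.004,0.002,0,0,0,0,-1],[0.004,0.002,0,0,0,0,-1],[0.004,0.002,0,0,0,0,-1],[0.004,0.002,0,0,0,0,-1],[0.004,0.002,-0.03,0,0,0,-1],[0.004,0.002,-0.06,0,0,0,-1],[0.004,0.002,-0.1,0,0,0,-1]]
  ]
}}

```text
time_s: 34.75
tool_pos: [0.5863, 0.0734, 0.2822]
tool_rot: [-179.8, 0.0, 97.3]
force: [0.5, 0.7, 0.7]
grip_width: 0.0715
```

>>> {"name": "arm_command", "arguments": {
  "targets": [
    [[-0.03,0,-0.02,0,0,0,-1],[-0.07,0,-0.03,0,0,0,-1],[-0.11,0,-0.03,0,0,0,-1],[-0.15,0,-0.03,0,0,0,-1],[-0.19,0,-0.03,0,0,0,-1],[-0.19,0,-0.03,0,0,0,-1],[-0.19,0,-0.03,0,0,0,-1]]
  ]
}}

```text
time_s: 35.45
tool_pos: [0.6112, -0.1161, 0.3124]
tool_rot: [-180.0, 0.0, 97.2]
force: [-0.0, 0.5, 0.4]
grip_width: 0.0871
```

```bash
python3 look.py s24; python3 col.py s24
python3 - <<'E'
from h import *
for n in ["scene","top","wrist"]:
    c=read_camera(n); cv2.imwrite(f"pics/{n}25.png",c["img"][:,:,::-1]); P=cloud(c); m=masks(c)["red"]; q=P[m&(P[...,2]>.215)&(P[...,2]<.235)]
    if len(q)>10:
        p=(q.min(0)+q.max(0))/2; print(n,p,np.degrees(np.arctan2(p[1]-.0993,p[0]-.5405)))
E
```

```text
35.45 [ 0.61124066 -0.11610681  0.31242747] [-1.79982928e+02  3.26664211e-03  9.71570526e+01] [-0.00188737  0.50029425  0.37323633] 0.0870849097139304
r 0.22672523944811607 ang -71.81956319468355 tangential drag 0.15430393434096504 radial -0.47590776334142776
s24 2341 289.1 355.9 313.7
scene [0.59040344 0.07181951 0.22467804] -28.840404151515894
top [0.58641976 0.0705217  0.22533374] -32.07571633923884
```

View pics/scene25.png

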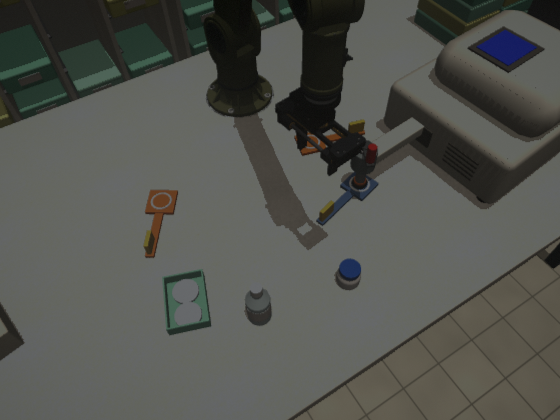

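View pics/wrist25.png

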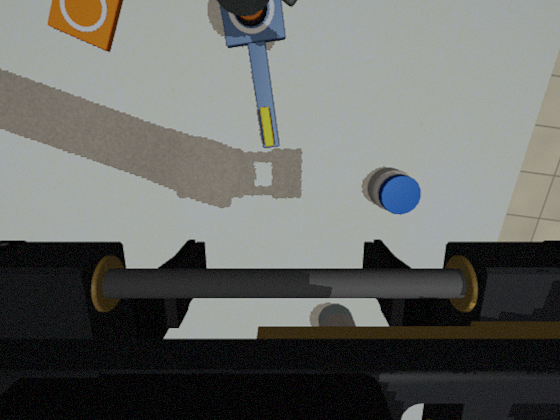

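```bash
python3 -c "
from cell import *
o=get_obs();print(o['time_s'],o['joint_velocities'].round(2)); print(sign_off())"
```

```text
35.65 [-0.19 -0.05  0.15  0.03  0.13 -0.1   0.02]
the job is handed in; nothing more can be done
None
```

The plate lies flat with its ring under the foot, the foot bears on it, and I handed the job in at 35.7 s. On the way I over-cranked once and had to correct it.

- **Over-cranking:** The crank did not start fully raised; the sole was about 58–60 mm up instead of 70 mm. My first cranking therefore went too far, about 110–125° past touch. The drag was about 24 N there, probably at the end of travel. I backed off until the foot was clear of the plate.
- **Plate moved again:** With the foot clear, I re-gripped the plate's handle and slid it about 3 mm to centre it better. I then let go and cranked down again.
- **Centring:** In the last scene overlay the foot sits inside the white ring, concentric to about 1–2 mm.
- **Bearing:** I stopped about a sixth of a turn past touch. Drag had risen from about 6 N turning free to about 10 N.
- **Where the checks disagree:** The collar's position in the pictures and the end-of-travel position put the final angle 59–65° past first touch. The drag force suggests about 51°. I took it as roughly 57°, or about 45–50 N of foot load.
- **After release:** The crank stayed at the angle where I left it, and the wrist force was about zero with the arm clear. Nothing in the last pictures suggests the bottle, jar or tray moved; I did not re-measure them.

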